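Close up the tray row and lift the brass seal with the tongs

ROBOT

A 6-joint arm with a two-finger parallel gripper is mounted at the origin on the work surface. World frame = base frame: x ahead of the robot, y to its left, z up, the work surface at z = 0. Lengths are in m, angles in degrees, forces in N, time in s.
With the tool pointing down it reaches from about 0.4 to 0.825 m from the base axis. Payload 7 kg.
Tool frame: the origin (TCP) lies at the very end of the fingers, on their centre line; the grasp point (between the pads) lies 19 mm behind it (r.grasp_offset is the z of the grasp point in the tool frame, in m); z points along the fingers, y is the direction in which the jaws open and shut (so a half turn about z gives the same grasp; the last joint's range is limited). The gripper opens to 88 mm and grips with 3 to 60 N. Pads are 19 mm wide; open, the fingers measure 130 mm over their backs; the gripper's body (78 mm by 193 mm) begins 47 mm behind the grasp point.
Start: joints at [-59.868, 20.546, 0.682, 0, -70.136, -16.507], TCP at [0.159, -0.656, 0.195] pointing down, gripper open.
Joint ranges: [-176.03, 176.03], [-82.01, 121.73], [-58.28, 71.71], [-173.87, 95.51], [-174.79, -0.11], [-173.66, 173.66]. Speed limits (degrees/s): [136.94, 136.94, 172.46, 180, 180, 180].

INTERFACE

Orientations are given as [roll, pitch, yaw] about the fixed x, y, z axes, in that order (R = Rz(yaw) Ry(pitch) Rx(roll)).
In Python, from plant import r, capture, calibration, order gives the robot as it stands.
- The arm moves only by the tool servo_tool, never from a script. Its arguments are lists of equal length, an entry for each row: "grip": the closure, from -1 (fully open) to 1 (shut), so that 0 is half open; "translation": the shift along the tool's x, y, z in m, a list of three; "turn": the turn about the tool's z in rad. A call has 1 to 10 rows; each row is the pose to reach, as a shift and turn from the pose commanded when the call began, along the tool's axes at that moment; what a row does not reach only later rows make up. A row lasts 1/12 s, in which the tool goes at most 41.7 mm and 7.16 degrees, less where a joint would pass 70% of its speed; a pose out of reach is approached as far as the arm can. A call with a gripper value outside its range is refused whole. The fingers move at their own pace and stop on an object; "newtons" is the grip in N (left out, the last holds). Time passes only in rows, so rows that repeat a pose let the fingers close. It gives the time, the measured TCP pose, the force and the opening at its end, in the units of the state.
- r.get_state(): the state, without advancing time (a new reading comes with each control period).
- capture(name): name is "scene" or "side" or "wrist"; returns (picture, depth): 400x640x3 uint8, blue, green, red; 400x640 float32, m along the optical axis (not along the pixel's ray), 0 where there is no reading.
- calibration(name): a dict with "fx", "fy", "cx", "cy" (pixels), "view" (4x4, takes a point from world to camera coordinates). Camera axes: x right, y up, looking along -z (the intrinsics and any distortion apply to the point x, -y, -z); pixel columns grow to the right and rows downward; lengths in m; the calibration is good to about 2 mm. A picture is of the moment at which its call begins: read the wrist's pose just before it. calibration takes no time and is no camera call; for the wrist camera it gives the pose at the moment of the call.
- order.close_job(): hands the job in, once; it reports no verdict.
The state is a dict: "time_s": time; "joints": joint angles; "qd": joint speeds; "joint_torque": joint torques, N m; "tcp_pos": TCP position; "eef_rot": TCP orientation; "contact_force": force on the tool from outside, world axes, zero at the start; "moment": the same for the moment, N m; "gripper_width": finger opening in m.
Only numpy, scipy, OpenCV 4.12 (cv2) and the standard library are available. Lean on these libraries where they do the work, as an engineer would, in place of code of your own. Each camera call takes 0.05 s, during which the arm holds its last target.

TASK

Objects from a bequest box are being laid out on the grey board for the inventory: push the two stray cardboard trays square against the wooden ledge and up tight on either side of the tray with the brass seal stamp, so that the three stand as one straight, closed row. Then pick up the rubber-tipped spring tongs, close their tips on the neck of the brass seal (only the tongs may touch the seal) and lift it, upright, a good 10 cm straight up from its tray; finish while holding it there for inspection, with the row left as it is. Leave the magnifier, the pink notes, the pencil cup and the film tin where they are.

Things in the scene. Friction and masses are not known exactly. Their poses are not given: they have to be found in the camera images.
- board: Fixed layout board on the table, grey felt: 170 (x) x 400 (y) x 6 mm thick, origin at the centre of its underside, x pointing to the ledge (away from the robot), z up. The wooden ledge, 18 mm wide, its top 26 mm above the table, runs along the whole far edge; its front face is at x = +65 mm, so a tray standing flush has its centre at x = +35 mm. Place and yaw (up to 0.15 rad) vary.
- ledge_face (a point): Middle of the foot of the ledge's front face, at the level of the board's felt (6 mm above the table); axes as the board.
- tray_seal_mid (a point): Centre (half-way up) of the loose open tray of grey-white card that holds the brass seal: 60 x 60 mm, 22 mm high, walls 3 mm, 0.16 kg, sides along its x and y, z up. It already stands flush against the ledge, but slips if pushed hard. In its black foam is a round recess in which the seal's foot stands.
- tray_medal_mid (a point): Centre (half-way up, 11 mm above the felt) of a stray loose tray, same card, 60 x 60 x 22 mm, 0.14 kg, a dark bronze medal bedded fast in its foam (nothing stands above the rim). Starts on one side of the seal's tray, centres 92 to 122 mm apart along the ledge, 14 to 45 mm short of flush, turned up to 0.35 rad; the two strays may be swapped.
- tray_wax_mid (a point): Centre (half-way up, 11 mm above the felt) of the other stray loose tray, same outer size, 0.11 kg, with a dark red wax seal bedded fast in its foam. It starts on the other side of the seal's tray.
- seal_neck (a point): Middle of the neck of the loose brass seal stamp, z up along it. Straight round neck 16 mm in diameter, 10 mm below to 11 mm above this point; foot disc 34 mm in diameter 31 mm below; bulb 25 mm in diameter, top 31 mm above. 62 mm tall, about 0.12 kg. It stands in its foam recess, this point 40 mm above the board's felt (18 mm above the tray's rim).
- seal: The same brass seal stamp; origin at the centre of its foot's underside, z up.
- tongs_grip (a point): Spring tongs of steel strip lying on their side on the table, arms opening horizontally; point midway between the two blue rubber grip pads, 12 mm above the underside. x along the tongs to the tips, y across, z up. Pads 50 mm long (x), 24 mm high, 57 mm over their outer faces when open (51 mm at their rear end, 64 mm at the front). The bow ends 96 mm behind, the tips 95 mm ahead.
- tongs_tips (a point): Point midway between the tongs' rubber tips, 79 mm ahead of the grip point along x, 12 mm above the underside. Each tip's inner face is 28 mm long (x) and 16 mm high; 59 mm apart when open. Squeezing the grip pads moves the tips about twice as far: squeezed to 52 mm over the pads, the tips stand 48 mm apart; at 35 mm they stand 16 mm apart and the pads' outer faces are parallel.
- tongs: The tongs' sprung bow, carrying both arms; origin under the grip point, on the underside; x towards the tips. Tongs weigh 0.09 kg, balance point within 15 mm of the grip point. The spring pushes back on each finger with about 4 N when open and 9 N at 35 mm over the pads, and opens the tongs when let go.
- tongs_left: Left (+y) arm of the tongs with its grip pad and tip; origin under the middle of its tip's inner face, x along the arm to the tip's end.
- tongs_right: Right (-y) arm of the tongs; origin under its tip likewise.
- tray_seal: The brass seal's tray; origin at the centre of its underside.
- loupe_mid (a point): Centre of a small stand magnifier (clear skirt, black top), 48 mm in diameter, 46 mm high. Leave it.
- notes_mid (a point): Centre of a pad of pink sticky notes, 76 x 76 x 14 mm, lying on the table between the robot and the board. Leave it.
- pencils_mid (a point): Centre of a white pencil cup, 68 mm in diameter, 95 mm high, pencils to 141 mm above the table; this point 47 mm up. Leave it.
- filmtin_mid (a point): Centre of a round aluminium film tin, 103 mm in diameter, 31 mm high. Leave it.
Not all that is in view belongs to the job. Leave any green or turquoise look-alike of the tray_seal alone.

How it is judged:
By the outcome, as a careful person would: the job done as asked, in the order asked, and still so for the second after the job is handed in, while the arm keeps its last pose, push and grip.
It also fails if it takes over 67 s, if anything falls off the work surface, if the arm or the gripper's body presses on something with over 40 N, if the wrist force passes 120 N, or if a joint passes its speed limit or range.

## Working session

There is one attempt and no reset: what is moved stays moved. The work goes in short steps, Python scripts to look and compute and a tool call to move; the robot and the scene stay as the last step left them, time stands still between calls to the robot, and variables do not carry over. Pictures are saved under pics/ and viewed, and the job is handed in when it is done.

Besides the shell and the picture viewer there is one more tool, called after "Call:" by a JSON object that holds its "method" and its "body", one argument or row to a line. servo_tool: Moves the arm, as the interface text tells. Its arguments: {"type":"object","properties":{"grip":{"type":"array","items":{"type":"number"}},"translation":{"type":"array","items":{"type":"array","items":{"type":"number"}}},"turn":{"type":"array","items":{"type":"number"}},"newtons":{"type":"number"}},"required":["grip","translation","turn"]}

```bash
ls; mkdir -p pics; python3 - <<'E'
from plant import r, capture, calibration, order
import cv2
print(r.get_state(), r.grasp_offset)
for n in ("scene","side","wrist"):
    c=calibration(n); print(n,c)
    p,d=capture(n); cv2.imwrite(f"pics/{n}0.png",p)
    import numpy as np; np.save(f"pics/{n}0_d.npy",d); np.save(f"pics/{n}0_v.npy",c["view"])
E
```

```text
pics
{'time_s': 0.0, 'joints': array([-5.98686507e+01,  2.05916156e+01,  6.33083560e-01, -1.97373825e-02,
       -7.01377267e+01, -1.65064180e+01]), 'qd': array([ 0.07791974,  0.02527814,  0.0184628 ,  0.00993411, -0.00014407,
        0.03497388]), 'joint_torque': array([ 7.48235880e-05, -5.82715237e+01,  2.93063557e+01,  6.99765980e+00,
        6.99490993e-03, -1.30438784e-04]), 'tcp_pos': array([ 0.15882963, -0.65546956,  0.19371668]), 'eef_rot': array([ 1.79902436e+02, -9.56222297e-03, -1.66381782e+02]), 'contact_force': array([-0.05444681,  0.1890156 , -0.07360333]), 'moment': array([-0.06432243, -0.00615325, -0.03106699]), 'gripper_width': 0.08756809481486794} -0.0188
scene {'fx': 415.63405233813944, 'fy': 415.63405233813944, 'cx': 318.22296024376647, 'cy': 205.3544844973519, 'view': array([[-0.47145221,  0.88187983, -0.00455829,  0.26806145],
       [-0.51677592, -0.27207223,  0.81173847,  0.24385745],
       [ 0.7146156 ,  0.38505152,  0.58400332, -1.5854224 ],
       [ 0.        ,  0.        ,  0.        ,  1.        ]])}
side {'fx': 508.1532336381513, 'fy': 508.1532336381513, 'cx': 318.61647102645287, 'cy': 198.39816757551966, 'view': array([[-0.76907993, -0.63911176,  0.00722688,  0.46322618],
       [ 0.42410632, -0.50182712,  0.75385899, -0.28622977],
       [-0.4781735 ,  0.58284278,  0.6569965 , -0.98511017],
       [ 0.        ,  0.        ,  0.        ,  1.        ]])}
wrist {'fx': 357.4530156825669, 'fy': 357.4530156825669, 'cx': 314.353523396505, 'cy': 200.22048558877924, 'view': array([[-2.35464835e-01,  9.71882778e-01,  4.19733102e-04,
         6.74653402e-01],
       [-9.30889109e-01, -2.25408863e-01, -2.87465322e-01,
         3.51196730e-02],
       [-2.79287984e-01, -6.80786997e-02,  9.57790955e-01,
        -3.90124977e-01],
       [ 0.00000000e+00,  0.00000000e+00,  0.00000000e+00,
         1.00000000e+00]])}
```

View pics/scene0.png

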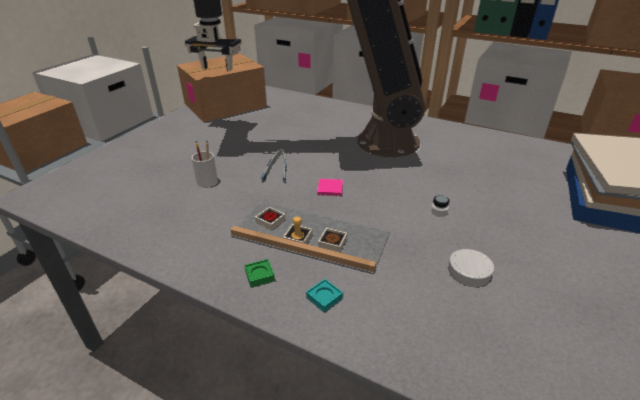

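View pics/side0.png

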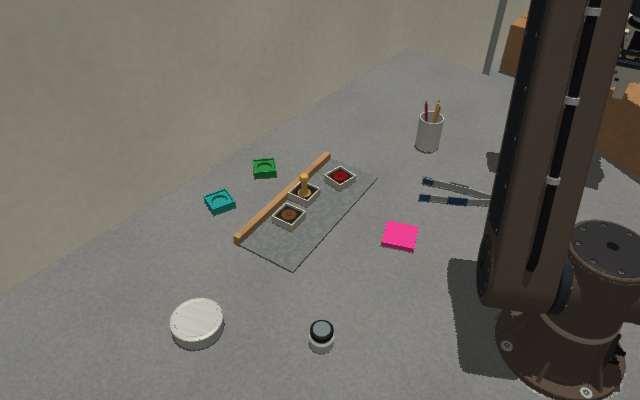

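View pics/wrist0.png

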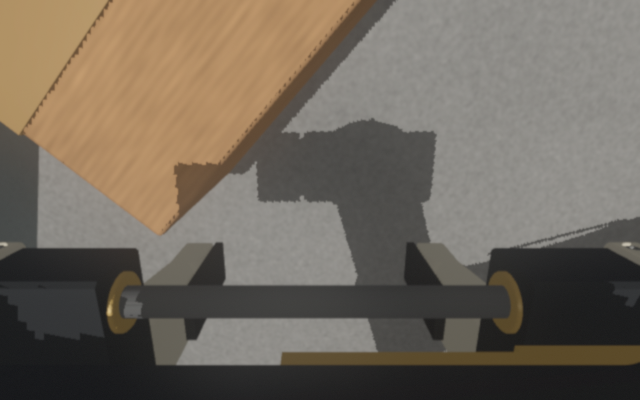

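The scene view shows the wax tray (270,216), the brass seal in its tray (298,233), the medal tray (332,238), the ledge running (233,232)-(372,266), the tongs near (275,165), green (259,272) and turquoise (324,295) look-alikes behind the ledge, the notes (330,187), cup (205,170), loupe (440,204) and tin (470,267). The side view agrees, with the wax tray at (340,177), seal (304,190), medal tray (289,215) and tongs at (420-490,180-205). In the wrist view I see a box below and to one side of the fingers.

```bash
cat > h.py <<'E'
import numpy as np, cv2
from plant import r, capture, calibration, order
def cal(n):
    c=calibration(n); return c
def ray(c,u,v):
    V=np.array(c["view"]);R=V[:3,:3];o=-R.T@V[:3,3]
    d=np.array([(u-c["cx"])/c["fx"],-(v-c["cy"])/c["fy"],-1.0])
    return o,R.T@d
def onz(c,u,v,z):
    o,d=ray(c,u,v); return o+d*(z-o[2])/d[2]
def dep(c,D,u,v):
    o,d=ray(c,u,v); return o+d*D[int(round(v)),int(round(u))]
def cloud(c,D):
    h,w=D.shape;u,v=np.meshgrid(np.arange(w),np.arange(h))
    V=np.array(c["view"]);R=V[:3,:3];o=-R.T@V[:3,3]
    d=np.stack([(u-c["cx"])/c["fx"],-(v-c["cy"])/c["fy"],-np.ones((h,w))],-1)
    P=o+(d@R)*D[...,None]; P[D<=0]=np.nan
    return P
def proj(c,p):
    V=np.array(c["view"]);q=V[:3,:3]@np.array(p)+V[:3,3]
    return c["fx"]*q[0]/-q[2]+c["cx"], c["fy"]*-q[1]/-q[2]+c["cy"]
E
python3 - <<'E'
from h import *
for n in("scene","side"):
    c=cal(n);D=np.load(f"pics/{n}0_d.npy")
    p=cv2.imread(f"pics/{n}0.png")
    P=cloud(c,D)
    pts=dict(scene=dict(wax=(270,216),seal=(297,220),medal=(332,238),l0=(233,230),l1=(372,265),tips=(264,178),tip2=(285,178),bow=(281,151),notes=(330,187),cup=(205,157),loupe=(440,201),tin=(470,262),green=(259,275),turq=(324,295)),
     side=dict(wax=(340,176),seal=(304,176),medal=(289,215),l0=(328,154),l1=(237,239),tips=(425,180),tip2=(421,198),bow=(480,194),notes=(400,236),cup=(429,120),loupe=(322,325),tin=(197,318)))[n]
    for k,(u,v) in pts.items(): print(n,k,np.round(P[v,u],3))
    x,y,w,h=dict(scene=(180,120,240,200),side=(200,120,320,170))[n]
    cv2.imwrite(f"pics/{n}0_crop.png",cv2.resize(p[y:y+h,x:x+w],None,fx=800/w*0.95 if w>h else 1,fy=800/w*.95,interpolation=cv2.INTER_CUBIC)[:600])
E
```

```text
scene wax [ 0.632 -0.119  0.026]
scene seal [ 0.666 -0.01   0.074]
scene medal [0.636 0.077 0.025]
scene l0 [ 0.727 -0.176  0.022]
scene l1 [0.68  0.207 0.024]
scene tips [ 0.46  -0.257  0.015]
scene tip2 [ 0.432 -0.194  0.018]
scene bow [ 0.277 -0.308  0.014]
scene notes [ 0.404 -0.046  0.013]
scene cup [ 0.513 -0.446  0.07 ]
scene loupe [0.368 0.287 0.045]
scene tin [0.564 0.414 0.029]
scene green [ 0.824 -0.025  0.01 ]
scene turq [0.804 0.141 0.005]
side wax [ 0.627 -0.117  0.027]
side seal [ 0.659 -0.011  0.076]
side medal [0.63  0.079 0.025]
side l0 [ 0.713 -0.173  0.027]
side l1 [0.669 0.213 0.021]
side tips [ 0.454 -0.261  0.015]
side tip2 [ 0.427 -0.198  0.009]
side bow [ 0.316 -0.304  0.014]
side notes [ 0.391 -0.044  0.013]
side cup [ 0.562 -0.451  0.065]
side loupe [0.359 0.283 0.049]
side tin [0.566 0.417 0.029]
```

View pics/scene0_crop.png

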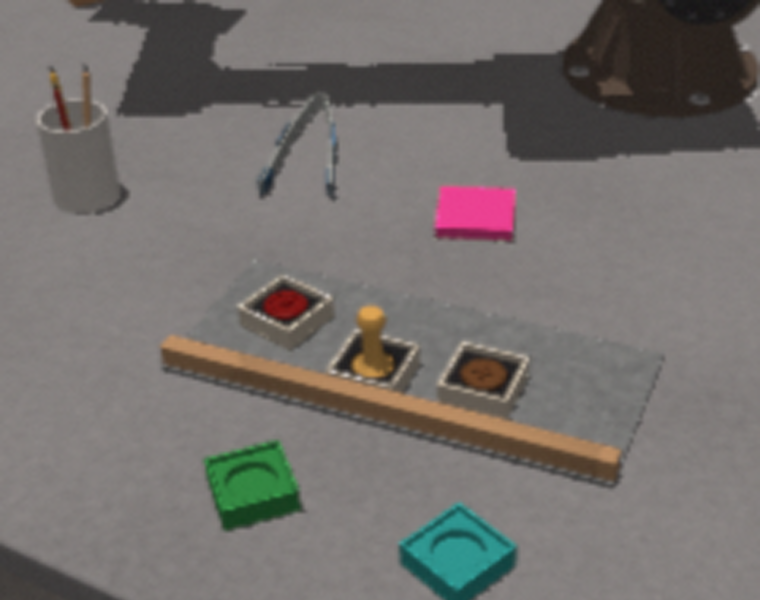

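View pics/side0_crop.png

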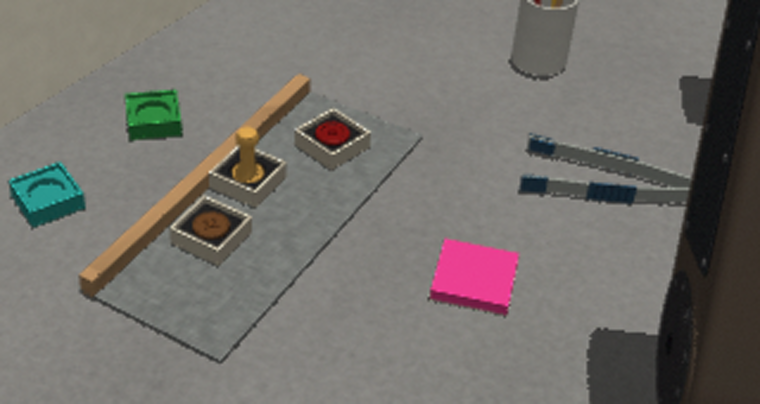

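```bash
cat >> h.py <<'E'
from scipy.spatial.transform import Rotation as Ro
def pose():
    s=r.get_state(); return np.array(s["tcp_pos"]),Ro.from_euler("xyz",s["eef_rot"],degrees=True).as_matrix(),s
def totool(p,yaw=None):
    t,R,s=pose(); return R.T@(np.array(p)-t)
E
python3 - <<'E'
from h import *
c=cal("wrist");V=c["view"];o=-V[:3,:3].T@V[:3,3];t,R,s=pose()
print("cam in tool",R.T@(o-t),"axis in tool",R.T@(-V[2,:3]))
print(totool([0.55,0.0,0.30]), totool([0.36,-0.30,0.30]))
E
```

```text
cam in tool [ 7.85726928e-02 -1.65782205e-06 -1.89669296e-01] axis in tool [-0.28762785 -0.00106182  0.95774166]
[-0.53450212  0.54521954 -0.10546399] [-0.27919901  0.29839927 -0.10574505]
```

Call:
{"method": "servo_tool", "body": {
  "grip": [-1,-1,-1,-1,-1,-1,-1,-1,-1,-1],
  "translation": [
    [-0.01,0.012,-0.035],
    [-0.03,0.036,-0.06],
    [-0.055,0.063,-0.075],
    [-0.08,0.092,-0.09],
    [-0.108,0.123,-0.1],
    [-0.135,0.154,-0.106],
    [-0.162,0.185,-0.106],
    [-0.189,0.216,-0.106],
    [-0.216,0.247,-0.106],
    [-0.242,0.276,-0.106]
  ],
  "turn": [0,0,0,0,0,0,0,0,0,0]
}}

```text
time_s: 0.98
tcp_pos: [0.3294, -0.3287, 0.3008]
eef_rot: [-180.0, 0.0, -166.4]
contact_force: [1.4, -0.4, 0.6]
gripper_width: 0.088
```

```bash
cat > snap.py <<'E'
import sys
from h import *
name=sys.argv[1]
c=calibration("wrist");t,R,s=pose();p,D=capture("wrist")
cv2.imwrite(f"pics/{name}.png",p); np.savez(f"pics/{name}.npz",D=D,**{k:c[k] for k in("fx","fy","cx","cy","view")})
print("t",round(s["time_s"],2),"tcp",np.round(t,4),"rot",np.round(s["eef_rot"],2),"F",np.round(s["contact_force"],1),"w",round(s["gripper_width"],4))
E
python3 snap.py w1
```

```text
t 0.98 tcp [ 0.3294 -0.3287  0.3008] rot [-1.7999e+02  3.0000e-02 -1.6638e+02] F [ 1.4 -0.4  0.6] w 0.088
```

View pics/w1.png

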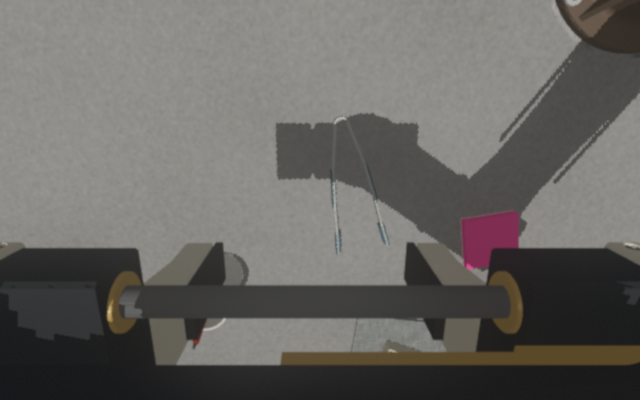

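The wrist view from above shows the tongs: bow (341,118), tips (338,247) and (384,240), with the notes at (490,238). Next I look down on the board.

Call:
{"method": "servo_tool", "body": {
  "grip": [-1,-1,-1,-1,-1,-1,-1,-1,-1,-1,-1],
  "translation": [
    [-0.034,0.021,0],
    [-0.068,0.043,0],
    [-0.102,0.064,0],
    [-0.136,0.086,0],
    [-0.17,0.107,0.0],
    [-0.204,0.129,0.0],
    [-0.238,0.15,0.0],
    [-0.272,0.172,0.0],
    [-0.306,0.193,0.01],
    [-0.34,0.215,0.02],
    [-0.388,0.245,0.03]
  ],
  "turn": [0.01,0.02,0.03,0.05,0.06,0.08,0.1,0.122,0.122,0.122,0.122]
}}

```text
schema error: expected 1 to 10 rows
```

```bash
python3 snap.py w2
```

```text
t 1.03 tcp [ 0.3321 -0.3245  0.301 ] rot [ 1.7997e+02  1.6000e-01 -1.6622e+02] F [ 0.1  2.6 -0.2] w 0.0881
```

View pics/w2.png

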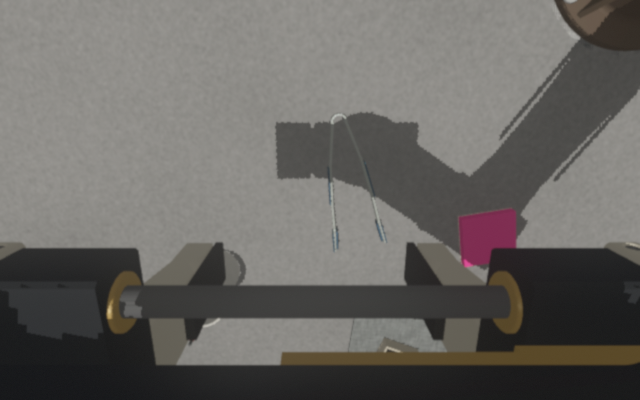

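The eleven-row call was refused, so this picture shows nearly the same view (tongs tips at (336,245) and (380,237)), a little later, after the arm had settled. I'll repeat the move with 10 rows.

Call:
{"method": "servo_tool", "body": {
  "grip": [-1,-1,-1,-1,-1,-1,-1,-1,-1,-1],
  "translation": [
    [-0.034,0.021,0],
    [-0.068,0.043,0],
    [-0.102,0.064,0],
    [-0.136,0.086,0],
    [-0.17,0.107,0.0],
    [-0.204,0.129,0.0],
    [-0.238,0.15,0.0],
    [-0.272,0.172,0.0],
    [-0.306,0.193,0.0],
    [-0.34,0.215,0.0]
  ],
  "turn": [0.01,0.02,0.03,0.05,0.06,0.08,0.1,0.122,0.122,0.122]
}}

```text
time_s: 1.92
tcp_pos: [0.61, -0.0405, 0.3004]
eef_rot: [-180.0, -0.0, -173.4]
contact_force: [-0.2, 0.2, 0.6]
gripper_width: 0.0876
```

Call:
{"method": "servo_tool", "body": {
  "grip": [-1,-1,-1,-1],
  "translation": [
    [-0.025,0.014,0.02],
    [-0.044,0.024,0.03],
    [-0.044,0.024,0.03],
    [-0.044,0.024,0.03]
  ],
  "turn": [0,0,0,0]
}}

```text
time_s: 2.25
tcp_pos: [0.6499, -0.0125, 0.2684]
eef_rot: [-180.0, -0.2, -173.3]
contact_force: [0.1, -0.4, 0.4]
gripper_width: 0.0876
```

```bash
python3 snap.py w3
```

```text
t 2.25 tcp [ 0.6499 -0.0125  0.2684] rot [-179.97   -0.22 -173.32] F [ 0.1 -0.4  0.4] w 0.0876
```

View pics/w3.png

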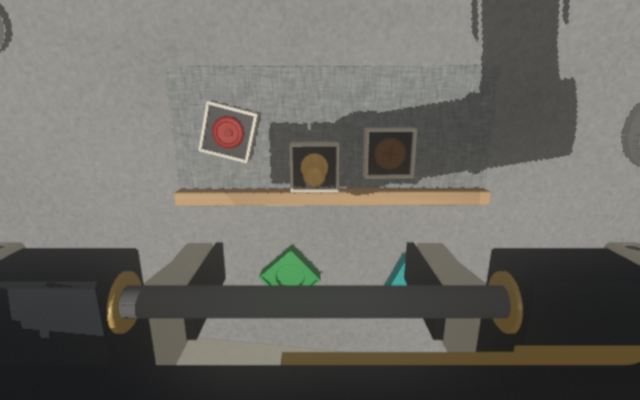

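The wrist view looks straight down on the board: wax tray at (228,132) turned, seal tray (314,167) flush against the ledge, medal tray (390,153), ledge running (176,198)-(489,198), green look-alike (290,272) and turquoise (400,272) behind the ledge.

```bash
cat > trays.py <<'E'
import sys
from h import *
name=sys.argv[1]
f=np.load(f"pics/{name}.npz");c={k:f[k] for k in f.files};D=f["D"];p=cv2.imread(f"pics/{name}.png")
P=cloud(c,D); Z=P[...,2]
# felt height
x0=int(sys.argv[2]) if len(sys.argv)>2 else 60
roi=np.zeros(Z.shape,bool); roi[:235,:]=True
m=((Z>0.018)&(Z<0.034)&roi).astype(np.uint8)
n,L,st,ce=cv2.connectedComponentsWithStats(m)
for i in range(1,n):
    if st[i,4]<250: continue
    mm=(L==i); q=P[mm][:,:2].astype(np.float32)
    (cx,cy),(w,h),a=cv2.minAreaRect(q)
    print("px",np.round(ce[i]),"area",st[i,4],"xy",np.round([cx,cy],4),"size",np.round([w,h],4),"ang",round(a,2),"z med/90",np.round(np.percentile(P[mm][:,2],[50,90]),4))
hs=cv2.cvtColor(p,cv2.COLOR_BGR2HSV)
# ledge by colour
lm=(cv2.inRange(hs,(5,60,70),(22,255,255))>0)&(Z>0.015)&(Z<0.035)&roi
n,L,st,ce=cv2.connectedComponentsWithStats(lm.astype(np.uint8)); i=1+np.argmax(st[1:,2])
q=P[L==i][:,:2].astype(np.float32);rr=cv2.minAreaRect(q);vx=cv2.fitLine(q,cv2.DIST_L2,0,.01,.01).ravel()
print("ledge",np.round(rr[0],4),np.round(rr[1],4),rr[2],"line yaw",np.degrees(np.arctan2(-vx[0]*np.sign(vx[1]),abs(vx[1]))))
sm=(Z>0.055)&(Z<0.09)&roi
print("seal pts",sm.sum(),np.round(np.median(P[sm],0),4) if sm.any() else "", "max z",np.nanmax(Z[sm]) if sm.any() else "")
fm=(Z<0.014)&roi; 
E
python3 trays.py w3; python3 - <<'E'
from h import *
f=np.load("pics/w3.npz");c={k:f[k] for k in f.files};P=cloud(c,f["D"])
print(P[100,330],P[60,230],P[230,200],P[197,330])
E
```

```text
px [228. 132.] area 2651 xy [ 0.6283 -0.1204] size [0.0603 0.0603] ang 82.01 z med/90 [0.0244 0.0278]
px [390. 153.] area 2515 xy [0.6309 0.0771] size [0.06   0.0603] ang 7.13 z med/90 [0.0235 0.0275]
px [327. 190.] area 6165 xy [0.6655 0.0109] size [0.0787 0.3992] ang 6.63 z med/90 [0.0252 0.0269]
px [314. 162.] area 297 xy [ 0.6553 -0.0132] size [0.0254 0.0325] ang 9.92 z med/90 [0.0232 0.0301]
ledge [0.695  0.0141] [0.0186 0.3988] 6.744030475616455 line yaw 6.9535947
seal pts 372 [ 0.6579 -0.0126  0.0745] max z 0.07833281594583669
[ 0.57706581 -0.00254364  0.00587485] [ 5.45270746e-01 -1.27298768e-01 -2.08307712e-04] [ 7.68228531e-01 -1.57344380e-01 -1.27815520e-04] [0.69362057 0.01179039 0.02518273]
```

Everything fits: felt 5.9 mm, rims 28 mm, trays 60 mm square, ledge 18.6 x 399 mm, bulb top 78 mm.

- Board yaw is 6.7°.
- In board axes from the ledge foot, the seal is at (-31,-22) mm.
- The medal tray is at (-47,+70) mm and already square.
- The wax tray is at (-73,-126) mm, turned about -15°.

What could be mistaken: the green (290,272) and turquoise (400,272) trays are behind the ledge and not wanted. The wax (228,132), seal (314,167) and medal (390,153) trays are the right ones by their contents. I'll check that in one close crop.

```bash
python3 - <<'E'
import cv2,numpy as np
p=cv2.imread("pics/w3.png")[60:215,160:500]
cv2.imwrite("pics/w3c.png",cv2.resize(np.clip(p*1.6,0,255).astype(np.uint8),None,fx=2.3,fy=2.3,interpolation=cv2.INTER_CUBIC))
E
```

```text
(no output)
```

View pics/w3c.png

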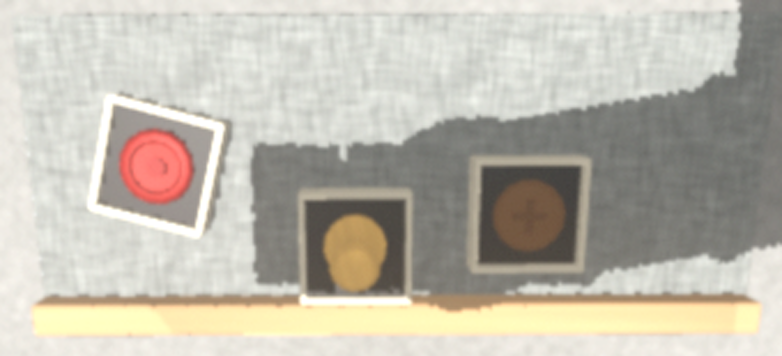

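Call:
{"method": "servo_tool", "body": {
  "grip": [0.68,0.68,0.68,0.68,0.68,0.68,0.68],
  "translation": [
    [0.02,0.03,0.01],
    [0.04,0.06,0.02],
    [0.061,0.091,0.03],
    [0.061,0.091,0.07],
    [0.061,0.091,0.11],
    [0.061,0.091,0.15],
    [0.061,0.091,0.18]
  ],
  "turn": [0,0,0,0,0,0,0],
  "newtons": 30
}}

```text
time_s: 2.88
tcp_pos: [0.5775, 0.0697, 0.0896]
eef_rot: [180.0, 0.0, -173.4]
contact_force: [0.6, 1.0, -0.8]
gripper_width: 0.0461
```

The crop confirms wax (red, turned), brass seal in its tray at the ledge, and the bronze medal with a cross. Descending next.

Call:
{"method": "servo_tool", "body": {
  "grip": [0.68,0.68,0.68,0.68,0.68],
  "translation": [
    [0,0,0.03],
    [0,0,0.055],
    [0,0,0.068],
    [0,0,0.068],
    [0,0,0.068]
  ],
  "turn": [0,0,0,0,0]
}}

```text
time_s: 3.3
tcp_pos: [0.5789, 0.0698, 0.0234]
eef_rot: [-180.0, 0.0, -173.4]
contact_force: [0.4, 0.2, 0.3]
gripper_width: 0.0159
```

Call:
{"method": "servo_tool", "body": {
  "grip": [0.68,0.68,0.68,0.68,0.68,0.68,0.68,0.68],
  "translation": [
    [-0.005,0,0],
    [-0.01,0,0],
    [-0.013,0,0],
    [-0.016,0,0],
    [-0.019,0,0],
    [-0.022,0,0],
    [-0.025,0,0],
    [-0.025,0,0]
  ],
  "turn": [0,0,0,0,0,0,0,0]
}}

```text
time_s: 3.97
tcp_pos: [0.6042, 0.0735, 0.0226]
eef_rot: [-180.0, 0.0, -173.4]
contact_force: [0.2, 0.5, -0.0]
gripper_width: 0.0141
```

Call:
{"method": "servo_tool", "body": {
  "grip": [0.68,0.68,0.68,0.68,0.68,0.68],
  "translation": [
    [-0.002,0,0],
    [-0.004,0,0],
    [-0.005,0,0],
    [-0.006,0,0],
    [-0.007,0,0],
    [-0.007,0,0]
  ],
  "turn": [0,0,0,0,0,0]
}}

```text
time_s: 4.47
tcp_pos: [0.6107, 0.0743, 0.0226]
eef_rot: [-180.0, 0.0, -173.4]
contact_force: [0.1, -0.2, 1.0]
gripper_width: 0.014
```

```bash
cat > bd.py <<'E'
from h import *
F=np.array([0.6861,0.0131]);a=np.radians(6.7);u=np.array([np.cos(a),np.sin(a)]);v=np.array([-np.sin(a),np.cos(a)])
def b(p): d=np.array(p[:2])-F; return np.round([d@u,d@v],4)
if __name__=="__main__":
    t,R,s=pose(); f=s["contact_force"]
    print("board",b(t),"z",round(t[2],4),"F u,v,z",np.round([f[:2]@u,f[:2]@v,f[2]],1),"yaw",s["eef_rot"][2],"t",s["time_s"])
E
python3 bd.py
```

```text
board [-0.0677  0.0696] z 0.0226 F u,v,z [ 0.  -0.2  1. ] yaw -173.36311444074695 t 4.4667
```

```bash
python3 snap.py w4; python3 trays.py w4; python3 - <<'E'
from h import *
p,D=capture("side");cv2.imwrite("pics/side4.png",p);cv2.imwrite("pics/side4c.png",cv2.resize(p[120:270,200:400],None,fx=4,fy=4,interpolation=cv2.INTER_CUBIC))
E
```

```text
t 4.47 tcp [0.6107 0.0743 0.0226] rot [-180.      0.   -173.36] F [ 0.1 -0.2  1. ] w 0.014
px [ 15. 210.] area 1603 xy [ 0.6161 -0.0958] size [0.0181 0.031 ] ang 84.44 z med/90 [0.0221 0.0278]
px [316. 226.] area 1773 xy [0.6056 0.0743] size [0.0102 0.06  ] ang 7.08 z med/90 [0.0232 0.0279]
ledge [ 0.6251 -0.102 ] [0.0114 0.0035] 5.365009307861328 line yaw -81.15519
seal pts 0  max z
```

View pics/w4.png

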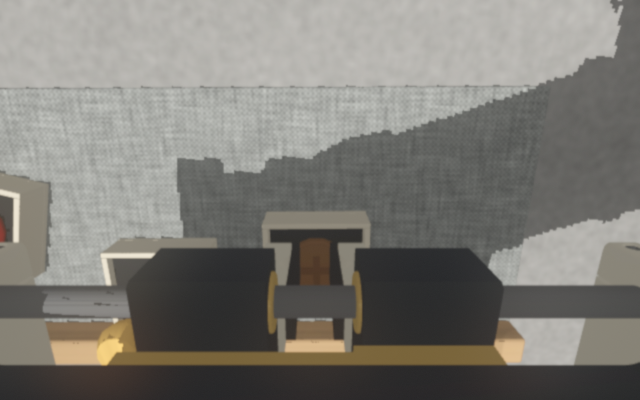

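View pics/side4c.png

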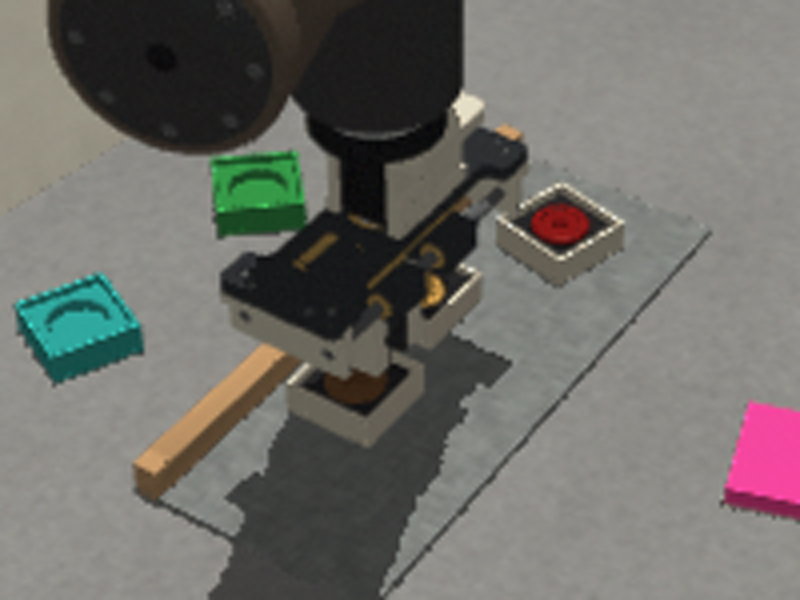

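```bash
python3 - <<'E'
from bd import *
f=np.load("pics/w4.npz");c={k:f[k] for k in f.files};P=cloud(c,f["D"])
for uu,vv in [(316,215),(316,225),(316,232),(316,240),(282,245),(282,255),(282,270),(282,290),(282,320),(282,340),(350,245),(350,270),(350,300),(350,340),(315,255),(315,275),(315,340),(200,270),(265,300)]:
    q=P[vv,uu];print((uu,vv),b(q),round(q[2],4))
p,D=capture("side");np.save("pics/side5d.npy",D);P=cloud(cal("side"),D)
# side crop pixel (x,y)-> full (200+x/4,120+y/4)
for x,y in [(370,345),(370,360),(370,375),(370,390),(350,370),(330,360),(400,330),(400,345),(400,360),(330,375),(365,410),(365,435),(420,370),(290,380)]:
    q=P[120+y//4,200+x//4];print("side",(x,y),b(q),round(q[2],4))
E
```

```text
(316, 215) [-0.0767  0.0702] 0.0112
(316, 225) [-0.0764  0.0702] 0.0271
(316, 232) [-0.0697  0.0702] 0.0207
(316, 240) [-0.0654  0.0702] 0.0224
(282, 245) [-0.08    0.0546] 0.0623
(282, 255) [-0.0795  0.0554] 0.0717
(282, 270) [-0.0793  0.0566] 0.0849
(282, 290) [-0.0999  0.0615] 0.1345
(282, 320) [-0.074   0.0586] 0.11
(282, 340) [-0.0674  0.0586] 0.1116
(350, 245) [-0.0791  0.0857] 0.0605
(350, 270) [-0.0791  0.0835] 0.0846
(350, 300) [-0.098   0.0781] 0.136
(350, 340) [-0.0739  0.0803] 0.1199
(315, 255) [-0.0568  0.0696] 0.0241
(315, 275) [-0.0445  0.0696] 0.0251
(315, 340) [0.0008 0.0696] 0.0245
(200, 270) [-0.1069  0.0429] 0.1374
(265, 300) [-0.1028  0.0586] 0.1435
side (370, 345) [-0.075   0.0944] 0.0841
side (370, 360) [-0.0704  0.0888] 0.0652
side (370, 375) [-0.0737  0.0936] 0.0611
side (370, 390) [-0.0586  0.0739] 0.0252
side (350, 370) [-0.1044  0.1524] 0.1249
side (330, 360) [-0.0955  0.158 ] 0.1305
side (400, 330) [-0.0764  0.0645] 0.0749
side (400, 345) [-0.0751  0.0631] 0.0607
side (400, 360) [-0.0609  0.0435] 0.0258
side (330, 375) [-0.094   0.1565] 0.1199
side (365, 410) [-0.0639  0.0858] 0.0209
side (365, 435) [-0.0753  0.1019] 0.0202
side (420, 370) [-0.0744  0.0418] 0.0249
side (290, 380) [-0.0182  0.0993] 0.0307
```

The wrist picture shows the fingers (v 245 and below) above the medal tray, not behind its wall. The tray wall at v 212-240 has not moved. Depth puts the finger ends near z 0.06, although the reported TCP is at 0.023. I'll measure the finger ends in tool coordinates.

```bash
python3 - <<'E'
from bd import *
def tool(name,t,rot):
    f=np.load(f"pics/{name}.npz");c={k:f[k] for k in f.files};P=cloud(c,f["D"])
    R=Ro.from_euler("xyz",rot,degrees=True).as_matrix()
    return (P-np.array(t))@R
T=tool("w3",[0.6499,-0.0125,0.2684],[-179.97,-0.22,-173.32])
m=(T[...,2]<0.03)&np.isfinite(T[...,2])
for (a,bb) in [(140,235),(395,490)]:
    q=T[235:345,a:bb][m[235:345,a:bb]]
    # finger region : |y|<0.07, z> -0.09
    k=q[(q[:,2]>-0.07)]
    print(len(k),"x",np.percentile(k[:,0],[0,5,50,95,100]).round(4),"y",np.percentile(k[:,1],[0,5,50,95,100]).round(4),"z",np.percentile(k[:,2],[50,95,99,100]).round(4))
for uu,vv in [(215,244),(215,247),(215,255),(200,246),(190,260),(200,300),(170,340),(160,360),(195,335),(412,246),(430,244),(440,300)]:
    print((uu,vv),T[vv,uu].round(4))
T=tool("w4",[0.6107,0.0743,0.0226],[-180,0,-173.36])
for uu,vv in [(282,246),(282,250),(270,252),(285,300),(280,345),(345,252)]: print("w4",(uu,vv),T[vv,uu].round(4))
E
```

```text
2224 x [-0.0092 -0.0028  0.0107  0.012   0.0125] y [-0.0628 -0.0592 -0.0486 -0.0439 -0.0436] z [-0.0527 -0.0353 -0.0323 -0.0303]
2236 x [-0.0094 -0.0029  0.0107  0.0119  0.0124] y [0.0432 0.0436 0.0482 0.0589 0.0629] z [-0.0526 -0.0352 -0.0321 -0.0309]
(215, 244) [ 0.0103 -0.0471 -0.0341]
(215, 247) [ 0.0103 -0.0462 -0.0376]
(215, 255) [ 0.0097 -0.0443 -0.0449]
(200, 246) [ 0.0114 -0.0526 -0.039 ]
(190, 260) [ 0.0119 -0.052  -0.0543]
(200, 300) [ 0.0313 -0.0274 -0.115 ]
(170, 340) [ 0.0008 -0.0476 -0.0904]
(160, 360) [ 0.0005 -0.0473 -0.0992]
(195, 335) [-0.0071 -0.0443 -0.0775]
(412, 246) [ 0.01    0.0454 -0.0356]
(430, 244) [ 0.0115  0.0533 -0.0369]
(440, 300) [ 0.0302  0.0304 -0.1132]
w4 (282, 246) [ 0.0116 -0.015  -0.0394]
w4 (282, 250) [ 0.0116 -0.0147 -0.0437]
w4 (270, 252) [ 0.039  -0.0117 -0.1047]
w4 (285, 300) [ 0.0311 -0.0072 -0.1147]
w4 (280, 345) [ 0.003  -0.0109 -0.0956]
w4 (345, 252) [ 0.0119  0.0131 -0.0466]
```

The finger ends sit about 34 mm short of the reported TCP (tool z ≈ -0.034). The wrist and side views agree, and nothing has been touched. From here I use tip z = reported z + 34 mm, with the grasp point about 53 mm behind the reported TCP, and I'll check it by descending carefully over bare felt.

Call:
{"method": "servo_tool", "body": {
  "grip": [0.68,0.68,0.68,0.68,0.68,0.68,0.68],
  "translation": [
    [0.015,0,0],
    [0.035,0,0],
    [0.035,0,0.015],
    [0.035,0,0.025],
    [0.035,0,0.033],
    [0.035,0,0.037],
    [0.035,0,0.037]
  ],
  "turn": [0,0,0,0,0,0,0]
}}

```text
time_s: 5.2
tcp_pos: [0.5755, 0.07, -0.0157]
eef_rot: [-180.0, -0.1, -173.4]
contact_force: [-0.0, 0.2, 0.3]
gripper_width: 0.0144
```

```bash
python3 bd.py; python3 snap.py w5;python3 - <<'E'
from bd import *
p,D=capture("side");P=cloud(cal("side"),D)
# finger points: near TCP
t,R,s=pose();T=(P-t)@R
m=(abs(T[...,0])<0.02)&(abs(T[...,1])<0.035)&(T[...,2]>-0.08)&(P[...,2]>0.013)
print("lowest finger pts z",np.sort(P[m][:,2])[:8].round(4)); 
cv2.imwrite("pics/side5.png",cv2.resize(p[150:270,220:380],None,fx=5,fy=5,interpolation=cv2.INTER_CUBIC))
E
```

```text
board [-0.1033  0.0694] z -0.0157 F u,v,z [0.  0.2 0.3] yaw -173.3769393122789 t 5.2
t 5.2 tcp [ 0.5755  0.07   -0.0157] rot [-1.7996e+02 -1.1000e-01 -1.7338e+02] F [-0.   0.2  0.3] w 0.0144
lowest finger pts z [0.0152 0.0185 0.0189 0.02   0.02   0.0201 0.0204 0.0206]
```

View pics/side5.png

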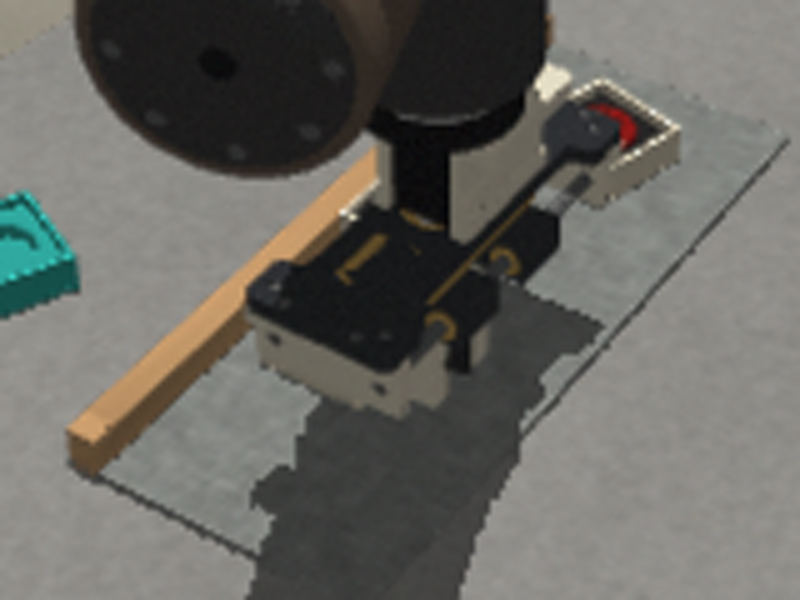

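View pics/w5.png

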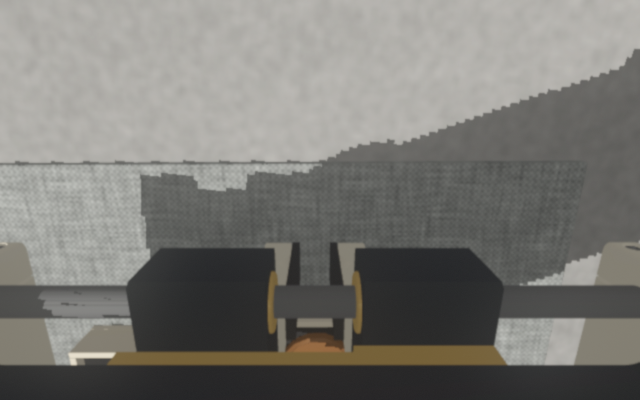

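The finger ends now show at z ≈ 0.0185 with no contact force, as the 34 mm correction predicts. The wrist view shows them (v≈245) standing on the robot side of the medal tray. Pushing the medal tray to the ledge.

Call:
{"method": "servo_tool", "body": {
  "grip": [0.68,0.68,0.68,0.68,0.68,0.68,0.68,0.68,0.68,0.68],
  "translation": [
    [-0.006,0,0],
    [-0.012,0,0],
    [-0.015,0,0],
    [-0.018,0,0],
    [-0.021,0,0],
    [-0.024,0,0],
    [-0.027,0,0],
    [-0.03,0,0],
    [-0.032,0,0],
    [-0.032,0,0]
  ],
  "turn": [0,0,0,0,0,0,0,0,0,0]
}}

```text
time_s: 6.13
tcp_pos: [0.6082, 0.074, -0.0144]
eef_rot: [180.0, 0.0, -173.4]
contact_force: [0.4, -0.4, -0.3]
gripper_width: 0.014
```

```bash
python3 bd.py
```

```text
board [-0.0703  0.0696] z -0.0144 F u,v,z [ 0.4 -0.4 -0.3] yaw -173.36518058663998 t 6.1333
```

Call:
{"method": "servo_tool", "body": {
  "grip": [0.68,0.68,0.68,0.68,0.68],
  "translation": [
    [-0.001,0,0],
    [-0.002,0,0],
    [-0.003,0,0],
    [-0.004,0,0],
    [-0.004,0,0]
  ],
  "turn": [0,0,0,0,0]
}}

```text
time_s: 6.55
tcp_pos: [0.6083, 0.0736, -0.0148]
eef_rot: [-180.0, -0.3, -173.4]
contact_force: [-9.9, 1.5, 7.4]
gripper_width: 0.0141
```

```bash
python3 bd.py
```

```text
board [-0.0703  0.0692] z -0.0148 F u,v,z [-9.7  2.6  7.4] yaw -173.3926504864843 t 6.55
```

The medal tray is pressed flush (10 N against the ledge). Backing off and going round to the wax tray.

Call:
{"method": "servo_tool", "body": {
  "grip": [0.68,0.68,0.68,0.68,0.68,0.68,0.68,0.68,0.68,0.68],
  "translation": [
    [0.02,0,0],
    [0.05,0,-0.01],
    [0.064,-0.03,-0.015],
    [0.064,-0.065,-0.015],
    [0.064,-0.1,-0.015],
    [0.064,-0.135,-0.015],
    [0.064,-0.17,-0.015],
    [0.064,-0.195,-0.01],
    [0.064,-0.195,0.0],
    [0.064,-0.195,0.0]
  ],
  "turn": [0,0,0,0,0,0,0,0,0,0]
}}

```text
time_s: 7.38
tcp_pos: [0.5696, -0.1281, -0.0159]
eef_rot: [180.0, -0.1, -173.5]
contact_force: [-0.9, -0.2, -0.7]
gripper_width: 0.0142
```

```bash
python3 bd.py
```

```text
board [-0.1322 -0.1267] z -0.0159 F u,v,z [-0.9 -0.1 -0.7] yaw -173.54344193395286 t 7.3833
```

Call:
{"method": "servo_tool", "body": {
  "grip": [0.68,0.68,0.68,0.68,0.68,0.68,0.68,0.68,0.68,0.68],
  "translation": [
    [-0.006,0,0],
    [-0.012,0,0],
    [-0.016,0,0],
    [-0.02,0,0],
    [-0.024,0,0],
    [-0.028,0,0],
    [-0.032,0,0],
    [-0.036,0,0],
    [-0.04,0,0],
    [-0.044,0,0]
  ],
  "turn": [0,0,0,0,0,0,0,0,0,0]
}}

```text
time_s: 8.22
tcp_pos: [0.6144, -0.1216, -0.0144]
eef_rot: [180.0, -0.0, -173.4]
contact_force: [-0.8, -0.3, 1.1]
gripper_width: 0.0138
```

Call:
{"method": "servo_tool", "body": {
  "grip": [0.68,0.68,0.68,0.68,0.68,0.68,0.68,0.68,0.68],
  "translation": [
    [-0.004,0,0],
    [-0.008,0,0],
    [-0.012,0,0],
    [-0.015,0,0],
    [-0.017,0,0],
    [-0.018,0,0],
    [-0.019,0,0],
    [-0.02,0,0],
    [-0.02,0,0]
  ],
  "turn": [0,0,0,0,0,0,0,0,0]
}}

```text
time_s: 8.97
tcp_pos: [0.6315, -0.1197, -0.0146]
eef_rot: [180.0, -0.2, -173.4]
contact_force: [-8.2, -1.1, 4.7]
gripper_width: 0.0138
```

```bash
python3 bd.py
```

```text
board [-0.0697 -0.1255] z -0.0146 F u,v,z [-8.2 -0.1  4.7] yaw -173.39246663775333 t 8.9667
```

```bash
python3 -c "
from h import *
print(r.get_state()['joints'])"
```

```text
[ 6.61930481e+00  2.88398742e+01 -1.66193064e+01 -2.06974895e-02
 -4.47907878e+01 -8.99970827e+01]
```

Call:
{"method": "servo_tool", "body": {
  "grip": [1,1,1,1,1,1,1],
  "translation": [
    [0.02,0,0],
    [0.035,0,-0.02],
    [0.035,0,-0.05],
    [0.035,0,-0.08],
    [0.035,-0.02,-0.11],
    [0.035,-0.03,-0.13],
    [0.035,-0.03,-0.13]
  ],
  "turn": [0,0,0,0,0,0,0]
}}

```text
time_s: 9.55
tcp_pos: [0.6065, -0.1548, 0.1213]
eef_rot: [-179.9, 0.5, -173.4]
contact_force: [0.2, 0.1, 0.5]
gripper_width: 0.0003
```

```bash
python3 bd.py; python3 snap.py w6; python3 trays.py w6
```

```text
board [-0.0987 -0.1575] z 0.1213 F u,v,z [0.2 0.1 0.5] yaw -173.37354559725622 t 9.55
t 9.55 tcp [ 0.6065 -0.1548  0.1213] rot [-179.88    0.53 -173.37] F [0.2 0.1 0.5] w 0.0003
px [ 9. 76.] area 1026 xy [ 0.5448 -0.3987] size [0.0161 0.0561] ang 83.52 z med/90 [0.025  0.0319]Traceback (most recent call last):
  File "trays.py", line 19, in <module>
    n,L,st,ce=cv2.connectedComponentsWithStats(lm.astype(np.uint8)); i=1+np.argmax(st[1:,2])
                                                                         ~~~~~~~~~^^^^^^^^^^
    return _wrapfunc(a, 'argmax', axis=axis, out=out, **kwds)
    return bound(*args, **kwds)
ValueError: attempt to get argmax of an empty sequence
```

View pics/w6.png

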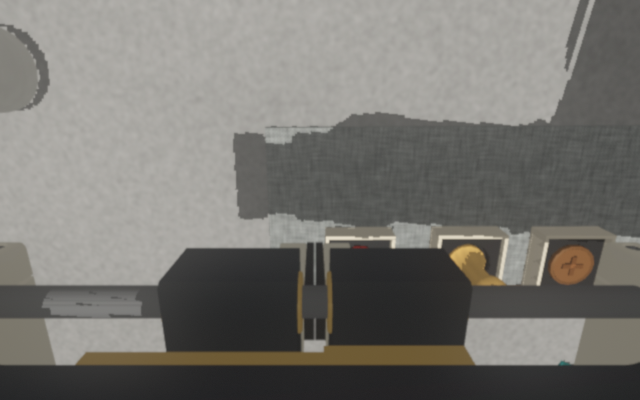

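The picture shows the near edges of the three trays in one line at v≈228, with the wax tray at (360,235), the seal (470,260) and the medal (572,262). Now turning -90° for the sideways pushes.

Call:
{"method": "servo_tool", "body": {
  "grip": [1,1,1,1,1,1,1,1,1,1],
  "translation": [
    [0,-0.01,0],
    [-0.02,-0.02,0],
    [-0.04,-0.022,0],
    [-0.066,-0.022,0],
    [-0.066,-0.022,0.01],
    [-0.066,-0.022,0.02],
    [-0.066,-0.022,0.03],
    [-0.066,-0.022,0.04],
    [-0.066,-0.022,0.05],
    [-0.066,-0.022,0.06]
  ],
  "turn": [-0.12,-0.24,-0.36,-0.48,-0.6,-0.72,-0.84,-0.96,-1.08,-1.2]
}}

```text
time_s: 10.43
tcp_pos: [0.6704, -0.1668, 0.0537]
eef_rot: [179.9, 0.0, -104.3]
contact_force: [-1.0, 0.2, -0.3]
gripper_width: 0.0006
```

Call:
{"method": "servo_tool", "body": {
  "grip": [1,1,1,1,1],
  "translation": [
    [0,0,0],
    [0,0,0],
    [0,0,0],
    [0,0,0],
    [0,0,0]
  ],
  "turn": [-0.12,-0.24,-0.36,-0.37,-0.37]
}}

```text
time_s: 10.85
tcp_pos: [0.6705, -0.167, 0.0546]
eef_rot: [179.9, 0.0, -83.6]
contact_force: [0.2, 0.4, -0.3]
gripper_width: 0.0003
```

```bash
python3 bd.py; python3 snap.py w7
```

```text
board [-0.0365 -0.1771] z 0.0546 F u,v,z [ 0.2  0.3 -0.3] yaw -83.56792370492141 t 10.85
t 10.85 tcp [ 0.6705 -0.167   0.0546] rot [ 1.7994e+02  2.0000e-02 -8.3570e+01] F [ 0.2  0.4 -0.3] w 0.0003
```

View pics/w7.png

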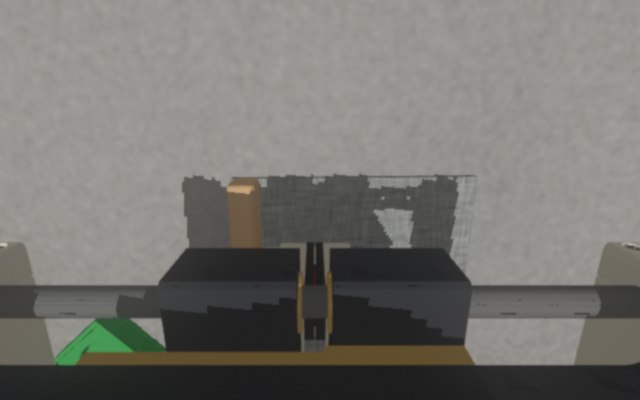

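```bash
python3 - <<'E'
from bd import *
f=np.load("pics/w6.npz");c={k:f[k] for k in f.files};P=cloud(c,f["D"]);Z=P[...,2]
d=P[...,:2]-F; U=d@u;Vv=d@v
m=(Z>0.024)&(Z<0.031)&(U>-0.068)&(U<0)&(np.arange(400)[:,None]<246)
n,L,st,ce=cv2.connectedComponentsWithStats(m.astype(np.uint8))
for i in range(1,n):
    if st[i,4]>20: k=L==i;print(ce[i].round(),st[i,4],"v",Vv[k].min().round(4),Vv[k].max().round(4),"u min",U[k].min().round(4))
E
```

```text
[362. 238.] 373 v -0.1482 -0.0887 u min -0.0598
[473. 237.] 413 v -0.0525 0.0081 u min -0.0605
[578. 237.] 385 v 0.0382 0.1004 u min -0.0601
```

Measured: wax tray v -148..-89, seal tray -52..8, medal tray 38..100 mm, all flush at u -60. Descending beside the wax tray.

Call:
{"method": "servo_tool", "body": {
  "grip": [1,1,1,1,1,1],
  "translation": [
    [0,-0.003,0.03],
    [0,-0.003,0.055],
    [0,-0.003,0.065],
    [0,-0.003,0.0705],
    [-0.005,-0.003,0.0705],
    [-0.01,-0.003,0.0705]
  ],
  "turn": [0,0,0,0,0,0]
}}

```text
time_s: 11.4
tcp_pos: [0.6732, -0.1571, -0.0141]
eef_rot: [-180.0, -0.0, -83.5]
contact_force: [-0.3, -0.1, 0.6]
gripper_width: 0.0005
```

```bash
python3 bd.py
```

```text
board [-0.0326 -0.1675] z -0.0141 F u,v,z [-0.3 -0.   0.6] yaw -83.4725424108295 t 11.4
```

Call:
{"method": "servo_tool", "body": {
  "grip": [1,1,1,1,1,1,1,1,1,1],
  "translation": [
    [-0.004,0,0],
    [-0.008,0,0],
    [-0.012,0,0],
    [-0.016,0,0],
    [-0.02,0,0],
    [-0.024,0,0],
    [-0.028,0,0],
    [-0.032,0,0],
    [-0.035,0,0],
    [-0.035,0,0]
  ],
  "turn": [0,0,0,0,0,0,0,0,0,0]
}}

```text
time_s: 12.23
tcp_pos: [0.6685, -0.1216, -0.015]
eef_rot: [180.0, 0.0, -83.4]
contact_force: [-0.1, 0.2, 0.0]
gripper_width: 0.0003
```

```bash
python3 bd.py
```

```text
board [-0.0332 -0.1317] z -0.015 F u,v,z [-0.1  0.2  0. ] yaw -83.38651496180944 t 12.2333
```

Call:
{"method": "servo_tool", "body": {
  "grip": [1,1,1,1,1],
  "translation": [
    [-0.003,0,0],
    [-0.006,0,0],
    [-0.008,0,0],
    [-0.0085,0,0],
    [-0.0085,0,0]
  ],
  "turn": [0,0,0,0,0]
}}

```text
time_s: 12.65
tcp_pos: [0.6676, -0.1136, -0.015]
eef_rot: [180.0, 0.0, -83.4]
contact_force: [-0.0, 0.5, -0.4]
gripper_width: 0.0005
```

```bash
python3 bd.py; python3 - <<'E'
from bd import *
c=cal("scene");p,D=capture("scene");cv2.imwrite("pics/scene8.png",cv2.resize(p[180:290,220:400],None,fx=4.4,fy=4.4,interpolation=cv2.INTER_CUBIC))
E
```

```text
board [-0.0332 -0.1237] z -0.015 F u,v,z [ 0.   0.5 -0.4] yaw -83.40081433426458 t 12.65
```

View pics/scene8.png

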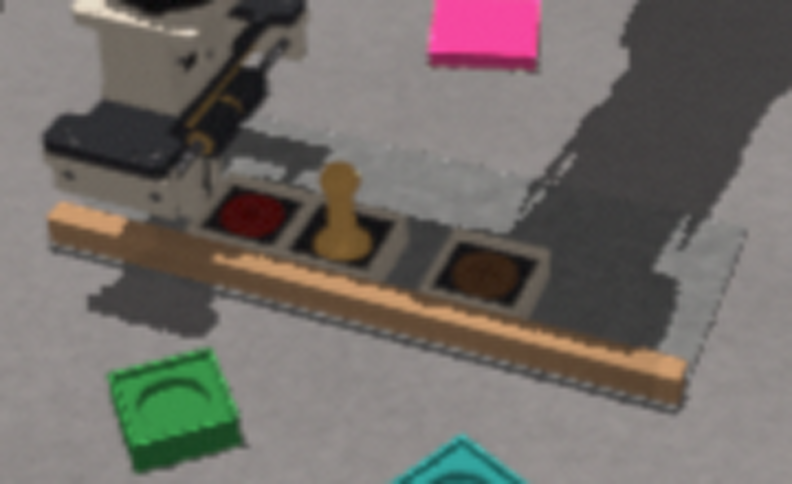

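The scene crop shows the wax tray (250,212) all but against the seal tray (345,235), flush along the ledge, with the medal tray at (487,272). Creeping the last bit.

Call:
{"method": "servo_tool", "body": {
  "grip": [1,1,1,1,1],
  "translation": [
    [-0.0005,0,0],
    [-0.001,0,0],
    [-0.0015,0,0],
    [-0.002,0,0],
    [-0.002,0,0]
  ],
  "turn": [0,0,0,0,0]
}}

```text
time_s: 13.12
tcp_pos: [0.6674, -0.1121, -0.0149]
eef_rot: [180.0, -0.0, -83.4]
contact_force: [-0.1, -1.2, -0.7]
gripper_width: 0.0006
```

```bash
python3 bd.py
```

```text
board [-0.0332 -0.1222] z -0.0149 F u,v,z [-0.3 -1.2 -0.7] yaw -83.41762617336799 t 13.1167
```

Call:
{"method": "servo_tool", "body": {
  "grip": [1,1,1,1,1,1,1,1,1,1],
  "translation": [
    [0.01,0,0],
    [0.015,0,-0.03],
    [0.015,0,-0.07],
    [0.01,0,-0.105],
    [-0.02,0,-0.115],
    [-0.06,0,-0.115],
    [-0.1,0,-0.115],
    [-0.14,0,-0.115],
    [-0.18,0,-0.115],
    [-0.22,0,-0.115]
  ],
  "turn": [0,0,0,0,0,0,0,0,0,0]
}}

```text
time_s: 13.95
tcp_pos: [0.642, 0.108, 0.1005]
eef_rot: [-180.0, 0.0, -83.4]
contact_force: [0.6, 0.5, 0.1]
gripper_width: 0.0004
```

Call:
{"method": "servo_tool", "body": {
  "grip": [1,1,1,1,1,1,1,1],
  "translation": [
    [-0.03,0,0.0],
    [-0.03,0,0],
    [-0.03,0,0.03],
    [-0.03,0,0.06],
    [-0.03,0,0.085],
    [-0.03,0,0.1],
    [-0.03,0,0.1],
    [-0.03,0,0.1]
  ],
  "turn": [0,0,0,0,0,0,0,0]
}}

```text
time_s: 14.62
tcp_pos: [0.6387, 0.1357, -0.0004]
eef_rot: [179.9, -0.0, -83.4]
contact_force: [0.7, 0.9, 1.0]
gripper_width: 0.0003
```

```bash
python3 bd.py; python3 snap.py w9
```

```text
board [-0.0328  0.1273] z -0.0004 F u,v,z [0.8 0.8 1. ] yaw -83.42197708851886 t 14.6167
t 14.62 tcp [ 6.387e-01  1.357e-01 -4.000e-04] rot [ 1.7991e+02 -4.0000e-02 -8.3420e+01] F [0.7 0.9 1. ] w 0.0003
```

View pics/w9.png

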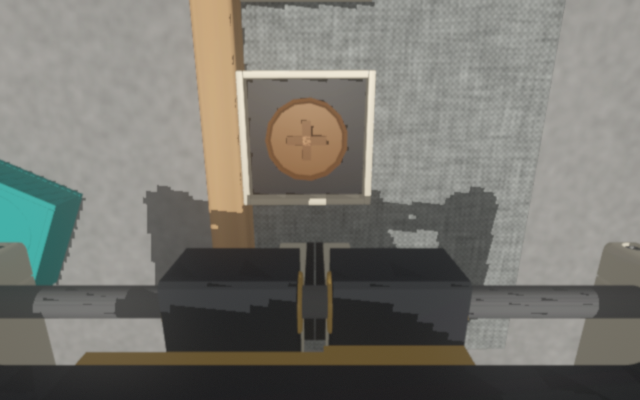

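The wrist view shows the medal tray (305,140) flush at the ledge, with the fingers (v≈245) clear on its outer side. Descending and pushing toward the seal tray.

Call:
{"method": "servo_tool", "body": {
  "grip": [1,1,1,1,1,1,1,1,1,1],
  "translation": [
    [0,0,0.01],
    [0,0,0.0145],
    [0.006,0,0.0145],
    [0.01,0,0.0145],
    [0.014,0,0.0145],
    [0.018,0,0.0145],
    [0.022,0,0.0145],
    [0.026,0,0.0145],
    [0.03,0,0.0145],
    [0.034,0,0.0145]
  ],
  "turn": [0,0,0,0,0,0,0,0,0,0]
}}

```text
time_s: 15.5
tcp_pos: [0.6431, 0.1025, -0.014]
eef_rot: [-180.0, 0.0, -83.4]
contact_force: [0.0, 2.3, 1.4]
gripper_width: 0.0006
```

Call:
{"method": "servo_tool", "body": {
  "grip": [1,1,1,1,1],
  "translation": [
    [0.004,0,0],
    [0.008,0,0],
    [0.01,0,0],
    [0.011,0,0],
    [0.011,0,0]
  ],
  "turn": [0,0,0,0,0]
}}

```text
time_s: 15.92
tcp_pos: [0.6438, 0.0913, -0.0145]
eef_rot: [180.0, -0.0, -83.4]
contact_force: [0.3, -1.1, 0.8]
gripper_width: 0.0004
```

```bash
python3 bd.py
```

```text
board [-0.0328  0.0826] z -0.0145 F u,v,z [ 0.2 -1.2  0.8] yaw -83.43002925245955 t 15.9167
```

Call:
{"method": "servo_tool", "body": {
  "grip": [1,1,1,1,1,1],
  "translation": [
    [0.001,0,0],
    [0.0015,0,0],
    [0.002,0,0],
    [0.0025,0,0],
    [0.003,0,0],
    [0.003,0,0]
  ],
  "turn": [0,0,0,0,0,0]
}}

```text
time_s: 16.42
tcp_pos: [0.6442, 0.0888, -0.0145]
eef_rot: [180.0, 0.0, -83.4]
contact_force: [-1.1, 1.5, -0.7]
gripper_width: 0.0005
```

```bash
python3 bd.py; python3 snap.py w10
```

```text
board [-0.0328  0.0801] z -0.0145 F u,v,z [-0.9  1.6 -0.7] yaw -83.41336355627719 t 16.4167
t 16.42 tcp [ 0.6442  0.0888 -0.0145] rot [ 1.7999e+02  1.0000e-02 -8.3410e+01] F [-1.1  1.5 -0.7] w 0.0005
```

View pics/w10.png

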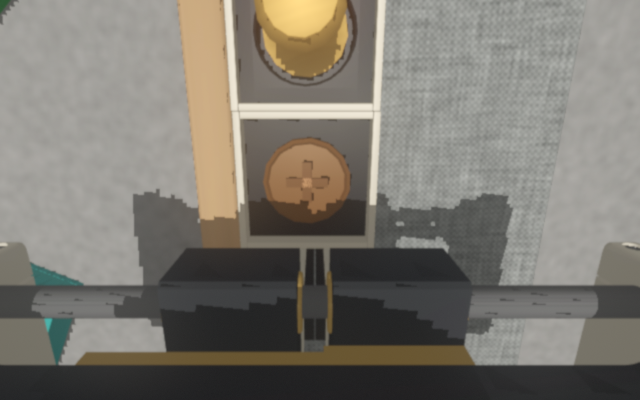

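The medal tray stands against the seal tray's rim (seam at v≈108), both flush with the ledge. One more gentle millimetre, then zoom on the seam.

Call:
{"method": "servo_tool", "body": {
  "grip": [1,1,1,1],
  "translation": [
    [0.0005,0,0],
    [0.001,0,0],
    [0.0015,0,0],
    [0.0015,0,0]
  ],
  "turn": [0,0,0,0]
}}

```text
time_s: 16.8
tcp_pos: [0.6445, 0.0873, -0.0143]
eef_rot: [-180.0, 0.0, -83.4]
contact_force: [-0.7, 2.8, -1.6]
gripper_width: 0.0006
```

```bash
python3 bd.py; python3 snap.py w11; python3 -c "
import cv2
p=cv2.imread('pics/w11.png')[60:170,190:410]
cv2.imwrite('pics/w11c.png',cv2.resize(p,None,fx=3.6,fy=3.6,interpolation=cv2.INTER_CUBIC))"
```

```text
board [-0.0327  0.0786] z -0.0143 F u,v,z [-0.4  2.9 -1.6] yaw -83.41106934489149 t 16.8
t 16.8 tcp [ 0.6445  0.0873 -0.0143] rot [-1.800e+02  1.000e-02 -8.341e+01] F [-0.7  2.8 -1.6] w 0.0006
```

View pics/w11c.png

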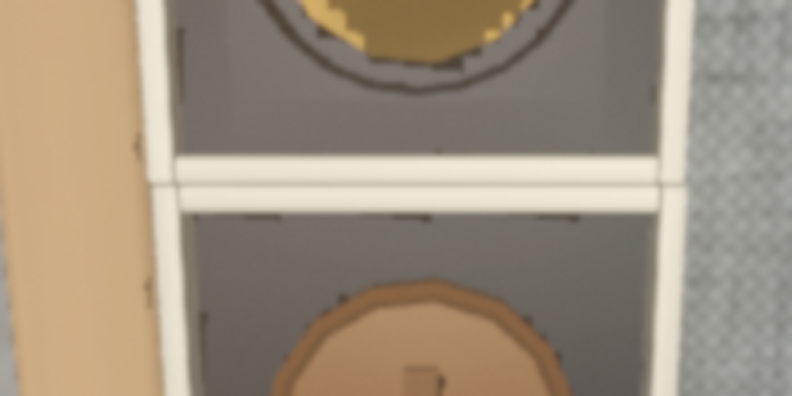

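The seam is tight and continuous, and the side edges of the two trays line up at x≈152 and x≈684. I'll retreat upwards and look at the whole row.

Call:
{"method": "servo_tool", "body": {
  "grip": [1,1,1,1,1,1,1,1,1,1],
  "translation": [
    [-0.01,0,0],
    [-0.015,0,-0.03],
    [-0.015,0,-0.07],
    [-0.015,0,-0.11],
    [0.0,0,-0.145],
    [0.02,0,-0.18],
    [0.04,0,-0.21],
    [0.065,0,-0.235],
    [0.065,0,-0.235],
    [0.065,0,-0.235]
  ],
  "turn": [0,0,0,0,0,0,0,0,0,0]
}}

```text
time_s: 17.68
tcp_pos: [0.6528, 0.0218, 0.2229]
eef_rot: [-179.8, 0.0, -83.5]
contact_force: [0.1, 0.5, -0.9]
gripper_width: 0.0008
```

```bash
python3 bd.py; python3 snap.py w12; python3 - <<'E'
from bd import *
f=np.load("pics/w12.npz");c={k:f[k] for k in f.files};P=cloud(c,f["D"]);Z=P[...,2]
d=P[...,:2]-F; U=d@u;Vv=d@v
m=(Z>0.024)&(Z<0.031)&(U>-0.09)&(U<-0.0015)&(np.arange(400)[:,None]<240)
print("row v",Vv[m].min().round(4),Vv[m].max().round(4),"u",np.percentile(U[m],[0,1,99]).round(4))
for a,bb in [(-.112,-.058),(-.05,.005),(.012,.066)]:
    k=m&(Vv>a)&(Vv<bb)&(U<-0.05); 
    # near edge line fit: min U per v bin
    bs=np.arange(a,bb,.004); e=[(x+.002,np.percentile(U[k&(Vv>=x)&(Vv<x+.004)],2)) for x in bs if (k&(Vv>=x)&(Vv<x+.004)).sum()>3]
    if len(e)>3: e=np.array(e);q=np.polyfit(e[:,0],e[:,1],1);print(a,"edge u",q@[(a+bb)/2,1],"slope deg",np.degrees(q[0]))
s=(Z>0.055)&(Z<0.09)&(np.arange(400)[:,None]<240); q=P[s];print("bulb",b(np.median(q,0)),q[:,2].max(), "world",np.median(q,0))
E
```

```text
board [-0.0321  0.0125] z 0.2229 F u,v,z [ 0.2  0.5 -0.9] yaw -83.52447208766324 t 17.6833
t 17.68 tcp [0.6528 0.0218 0.2229] rot [-1.7978e+02  1.0000e-02 -8.3520e+01] F [ 0.1  0.5 -0.9] w 0.0008
row v -0.1126 0.0667 u [-0.0603 -0.0598 -0.0018]
-0.112 edge u -0.05967831954946953 slope deg -0.22417545830518648
-0.05 edge u -0.05949058217780244 slope deg -0.4810687291108826
0.012 edge u -0.05962992465316641 slope deg 0.15901353296247459
bulb [-0.03   -0.0237] 0.07786879948451303 world [ 0.65910123 -0.01393748  0.07460004]
```

View pics/w12.png

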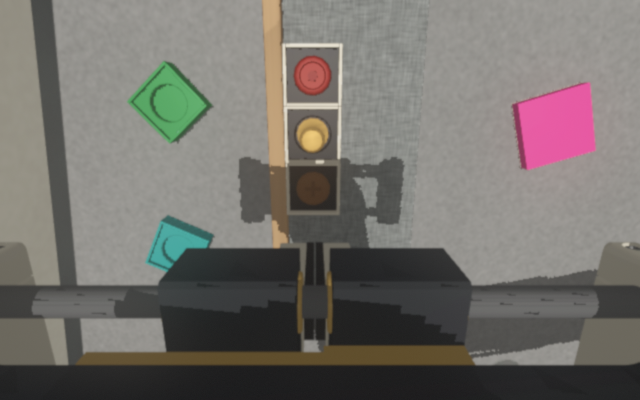

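The wrist view shows the row complete: wax (312,75), seal (312,133), medal (313,190). It measures 179 mm long for three 60 mm trays, near edges all at u ≈ -59.6 mm, slopes under 0.5°. Now the tongs, first a coarse pose from the earlier view.

```bash
python3 - <<'E'
from bd import *
f=np.load("pics/w2.npz");c={k:f[k] for k in f.files};P=cloud(c,f["D"]);Z=P[...,2]
m=(Z>0.008)&(Z<0.035)&(P[...,0]<0.52)&(P[...,1]<-0.12)&(P[...,1]>-0.42)
n,L,st,ce=cv2.connectedComponentsWithStats(m.astype(np.uint8),connectivity=8)
pts=[]
for i in range(1,n):
    if st[i,4]>10: print(ce[i].round(),st[i],P[L==i].min(0).round(3),P[L==i].max(0).round(3))
t1=onz(c,336,246,0.02);t2=onz(c,381,238,0.02);bw=onz(c,339,116,0.02)
mid=(t1+t2)/2;print(t1.round(4),t2.round(4),bw.round(4),"yaw",np.degrees(np.arctan2(*(mid-bw)[1::-1])),"len",np.linalg.norm(mid-bw),"sep",np.linalg.norm(t1-t2))
d=(mid-bw)/np.linalg.norm(mid-bw);g=bw+d*0.096;print("grip",g.round(4))
t,R,s=pose();yaw=np.degrees(np.arctan2(d[1],d[0]))-180
print("now yaw",s["eef_rot"][2],"turn(rad)",-np.radians(yaw-s["eef_rot"][2]),s["joints"].round(1))
tgt=g+np.array([d[0],d[1],0])*0.0; tgt[2]=0.20
# camera view offset: clear centre at tool x +0.03 from TCP => TCP = g - 0.03*toolx(=-d)
tgt=g+d*0.03;tgt[2]=0.22;print("tgt",tgt,"in tool",R.T@(tgt-t), "radius",np.hypot(tgt[0],tgt[1]))
E
```

```text
[350. 186.] [328 113  59 139 966] [ 0.274 -0.315  0.008] [ 0.461 -0.196  0.025]
[229. 262.] [224 254  12  17 115] [ 0.509 -0.418  0.008] [ 0.52  -0.4    0.035]
[ 0.453  -0.2634  0.02  ] [ 0.4258 -0.2044  0.02  ] [ 0.2767 -0.3059  0.02  ] yaw 23.872049058344405 len 0.17796390667099574 sep 0.06489560162837471
grip [ 0.3645 -0.2671  0.02  ]
now yaw -83.48523453608433 turn(rad) 1.267854578869719 [ 19.1  17.6  -0.2  -0.  -72.2 -12.6]
tgt [ 0.39191541 -0.2549175   0.22      ] in tool [0.2460634  0.28971839 0.00076648] radius 0.4675260702670449
```

Call:
{"method": "servo_tool", "body": {
  "grip": [-1,-1,-1,-1,-1,-1,-1,-1,-1,-1],
  "translation": [
    [0.025,0.029,0],
    [0.05,0.058,0],
    [0.074,0.087,0],
    [0.098,0.116,0],
    [0.123,0.145,0],
    [0.148,0.174,0],
    [0.172,0.203,0],
    [0.197,0.232,0],
    [0.222,0.261,0],
    [0.246,0.29,0]
  ],
  "turn": [0.12,0.24,0.36,0.48,0.6,0.72,0.84,0.96,1.08,1.2]
}}

```text
time_s: 18.57
tcp_pos: [0.3902, -0.2552, 0.2195]
eef_rot: [179.9, -0.1, -152.4]
contact_force: [1.4, -0.2, -0.2]
gripper_width: 0.0613
```

Call:
{"method": "servo_tool", "body": {
  "grip": [-1,-1,-1,-1],
  "translation": [
    [0,0,0.02],
    [0,0,0.02],
    [0,0,0.02],
    [0,0,0.02]
  ],
  "turn": [0.068,0.068,0.068,0.068]
}}

```text
time_s: 18.9
tcp_pos: [0.3926, -0.2544, 0.2006]
eef_rot: [180.0, -0.1, -155.8]
contact_force: [-0.0, -0.1, 1.0]
gripper_width: 0.0858
```

```bash
python3 snap.py w13
```

```text
t 18.9 tcp [ 0.3926 -0.2544  0.2006] rot [ 1.7998e+02 -6.0000e-02 -1.5585e+02] F [-0.  -0.1  1. ] w 0.0858
```

View pics/w13.png

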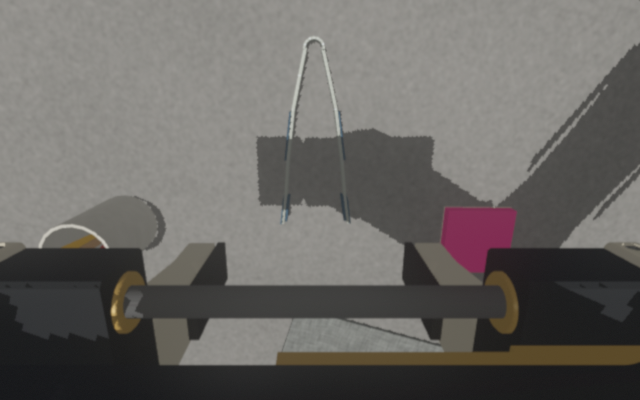

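The wrist view shows the whole tongs: bow (314,38), pads around (288,132) and (342,132), tips (285,220) and (347,218).

```bash
cat > tongs.py <<'E'
import sys
from bd import *
name=sys.argv[1]
f=np.load(f"pics/{name}.npz");c={k:f[k] for k in f.files};P=cloud(c,f["D"]);Z=P[...,2];img=cv2.imread(f"pics/{name}.png")
m=(Z>0.008)&(Z<0.035)&(np.abs(P[...,0]-0.38)<0.13)&(P[...,1]<-0.14)&(P[...,1]>-0.38)&(np.arange(400)[:,None]<240)
n,L,st,ce=cv2.connectedComponentsWithStats(m.astype(np.uint8),connectivity=8)
i=1+np.argmax(st[1:,4]); k=L==i; Q=P[k]; print(st[i],"top z",np.percentile(Q[:,2],[50,95,99]).round(4))
top=Q[Q[:,2]>0.012]
# axis from bow: arms extents
a=np.radians(float(sys.argv[2]) if len(sys.argv)>2 else 24)
for it in range(4):
    d=np.array([np.cos(a),np.sin(a)]);e=np.array([-d[1],d[0]])
    X=Q[:,:2]@d;Y=Q[:,:2]@e; xs=[];mid=[]
    x0=X.min()
    for x in np.arange(X.min()+.03,X.max()-.004,.004):
        w=(X>=x)&(X<x+.004)
        if w.sum()>4: xs.append(x+.002);mid.append((Y[w].min()+Y[w].max())/2)
    q=np.polyfit(xs,mid,1); a+=np.arctan(q[0])
d=np.array([np.cos(a),np.sin(a)]);e=np.array([-d[1],d[0]]);X=Q[:,:2]@d;Y=Q[:,:2]@e
print("yaw",np.degrees(a),"x range",X.min(),X.max(),"len",X.max()-X.min())
yc=np.median(mid) if 0 else np.polyval(np.polyfit([x for x in xs],mid,0),0)
ymid=np.median([(Y[(X>=x)&(X<x+.004)].min()+Y[(X>=x)&(X<x+.004)].max())/2 for x in np.arange(X.min()+.03,X.max()-.006,.004)])
for g in (X.min()+.096,X.max()-.095): 
    p=d*g+e*ymid;print("grip",p.round(4))
for dx in (0.071,.085,.096,.108,.121,.17,.18): 
    w=abs(X-X.min()-dx)<.004; print(dx,"width",(Y[w].max()-Y[w].min()).round(4))
# blue pads by colour
hs=cv2.cvtColor(img,cv2.COLOR_BGR2HSV);bl=(cv2.inRange(hs,(90,60,25),(125,255,255))>0)&k
B=P[bl];XB=B[:,:2]@d-X.min();print("blue x hist",np.histogram(XB,bins=np.arange(0,.2,.01))[0])
t,R,s=pose(); G=d*(X.min()+X.max())/2*1.0; g=(X.min()+.096+X.max()-.095)/2; p=d*g+e*ymid
yaw=np.degrees(a)-180
print("GRIP",p.round(4),"tool shift",(R.T@(np.array([p[0],p[1],0])-t)).round(4),"turn",-np.radians((yaw-s["eef_rot"][2]+180)%360-180))
E
python3 tongs.py w13
```

```text
[ 280   37   71  188 1755] top z [0.0206 0.0236 0.0244]
yaw 24.65870643917037 x range 0.12108486482956336 0.3099821819551104 len 0.18889731712554703
grip [ 0.362  -0.2682]
grip [ 0.3601 -0.2691]
0.071 width 0.0512
0.085 width 0.0548
0.096 width 0.0583
0.108 width 0.0609
0.121 width 0.0613
0.17 width 0.0728
0.18 width 0.0745
blue x hist [ 0  0  0  0  0  0  0  2  9  7  0  0  0  0  0  0  1 14  3]
GRIP [ 0.3611 -0.2687] tool shift [0.0349 0.     0.2009] turn -0.008858044718466095
```

Grip point (0.361,-0.269), yaw 24.7°, top at 24 mm, length 189 mm and pad width 58 mm all match the text. Descending over it.

Call:
{"method": "servo_tool", "body": {
  "grip": [-1,-1,-1,-1,-1,-1,-1,-1],
  "translation": [
    [0.02,0,0.02],
    [0.034,0,0.05],
    [0.034,0,0.09],
    [0.034,0,0.13],
    [0.034,0,0.155],
    [0.034,0,0.17],
    [0.034,0,0.17],
    [0.034,0,0.17]
  ],
  "turn": [-0.009,-0.009,-0.009,-0.009,-0.009,-0.009,-0.009,-0.009]
}}

```text
time_s: 19.62
tcp_pos: [0.3616, -0.2683, 0.0306]
eef_rot: [180.0, -0.1, -155.4]
contact_force: [-0.4, -1.0, 0.6]
gripper_width: 0.0875
```

```bash
python3 snap.py w14; python3 tongs.py w14 24.6
```

```text
t 19.62 tcp [ 0.3616 -0.2683  0.0306] rot [ 1.7996e+02 -9.0000e-02 -1.5539e+02] F [-0.4 -1.   0.6] w 0.0875
[ 265   58  100  182 2845] top z [0.0207 0.0236 0.0243]
yaw 24.756130871225597 x range 0.11996684386450496 0.2270533929642916 len 0.10708654909978665
grip [ 0.3615 -0.2683]
grip [ 0.2853 -0.3034]
0.071 width 0.0511
0.085 width 0.0556
0.096 width 0.0576
0.108 width 0.0504Traceback (most recent call last):
  File "tongs.py", line 26, in <module>
    w=abs(X-X.min()-dx)<.004; print(dx,"width",(Y[w].max()-Y[w].min()).round(4))
                                                ~~~~~~~~^^
    return umr_maximum(a, axis, None, out, keepdims, initial, where)
ValueError: zero-size array to reduction operation maximum which has no identity
```

View pics/w14.png

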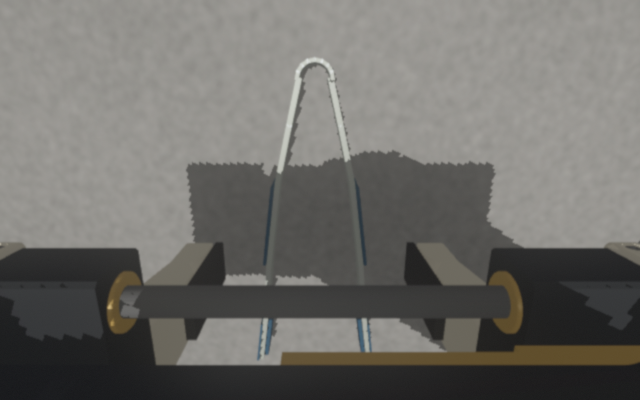

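The tongs are centred between the open fingers, pads at (270,225) and (360,225), and the second view gives the same grip point. Final descent, then closing to about 46 mm.

Call:
{"method": "servo_tool", "body": {
  "grip": [-1,-1,-1,-1,-1],
  "translation": [
    [0,0,0.025],
    [0,0,0.045],
    [0,0,0.055],
    [0,0,0.06],
    [0,0,0.06]
  ],
  "turn": [0,0,0,0,0]
}}

```text
time_s: 20.08
tcp_pos: [0.3619, -0.2688, -0.0289]
eef_rot: [-180.0, 0.0, -155.5]
contact_force: [-0.1, 0.6, 0.7]
gripper_width: 0.0875
```

Call:
{"method": "servo_tool", "body": {
  "grip": [-0.4,-0.3,-0.2,-0.1,-0.045,-0.045,-0.045,-0.045],
  "translation": [
    [0,0,0],
    [0,0,0],
    [0,0,0],
    [0,0,0],
    [0,0,0],
    [0,0,0],
    [0,0,0],
    [0,0,0]
  ],
  "turn": [0,0,0,0,0,0,0,0],
  "newtons": 40
}}

```text
time_s: 20.75
tcp_pos: [0.3617, -0.269, -0.0289]
eef_rot: [-180.0, 0.0, -155.5]
contact_force: [-0.3, 0.3, 6.9]
gripper_width: 0.0471
```

```bash
python3 snap.py w15
```

```text
t 20.75 tcp [ 0.3617 -0.269  -0.0289] rot [-1.7995e+02  5.0000e-02 -1.5553e+02] F [-0.3  0.3  6.9] w 0.0471
```

View pics/w15.png

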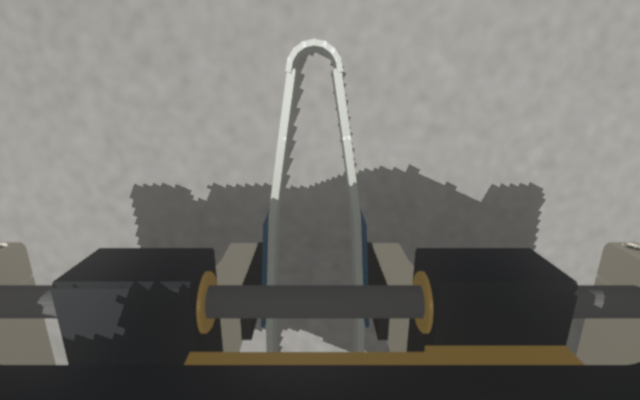

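The fingers hold the blue pads at (265,270) and (365,270), at 47 mm. Lifting and carrying to a staging point in front of the seal.

Call:
{"method": "servo_tool", "body": {
  "grip": [-0.045,-0.045,-0.045,-0.045,-0.045,-0.045,-0.045,-0.045,-0.045,-0.045],
  "translation": [
    [0,0,-0.01],
    [0,0,-0.03],
    [0,0,-0.06],
    [-0.01,0.007,-0.09],
    [-0.04,0.028,-0.1],
    [-0.07,0.049,-0.1],
    [-0.1,0.07,-0.1],
    [-0.13,0.091,-0.1],
    [-0.16,0.112,-0.1],
    [-0.19,0.133,-0.1]
  ],
  "turn": [0,0,0,0,0.05,0.1,0.16,0.22,0.28,0.311]
}}

```text
time_s: 21.63
tcp_pos: [0.4791, -0.0673, 0.0706]
eef_rot: [180.0, -0.0, -173.6]
contact_force: [0.5, -0.0, -0.8]
gripper_width: 0.046
```

Call:
{"method": "servo_tool", "body": {
  "grip": [-0.045,-0.045,-0.045,-0.045],
  "translation": [
    [-0.025,0.012,0],
    [-0.041,0.013,0],
    [-0.041,0.013,0],
    [-0.041,0.013,0]
  ],
  "turn": [0,0,0,0]
}}

```text
time_s: 21.97
tcp_pos: [0.518, -0.051, 0.0699]
eef_rot: [-180.0, -0.1, -173.3]
contact_force: [-0.5, -0.8, -1.6]
gripper_width: 0.0459
```

```bash
python3 bd.py; python3 snap.py w16; python3 - <<'E'
from h import *
for n,(x,y,w,h) in dict(scene=(200,130,240,150),side=(230,110,300,190)).items():
    p,D=capture(n);cv2.imwrite(f"pics/{n}16.png",cv2.resize(p[y:y+h,x:x+w],None,fx=780/w,fy=780/w,interpolation=cv2.INTER_CUBIC));np.save(f"pics/{n}16_d.npy",D);cv2.imwrite(f"pics/{n}16_full.png",p)
E
```

```text
board [-0.1744 -0.044 ] z 0.0699 F u,v,z [-0.6 -0.7 -1.6] yaw -173.33563954891375 t 21.9667
t 21.97 tcp [ 0.518  -0.051   0.0699] rot [-1.8000e+02 -9.0000e-02 -1.7334e+02] F [-0.5 -0.8 -1.6] w 0.0459
```

View pics/scene16.png

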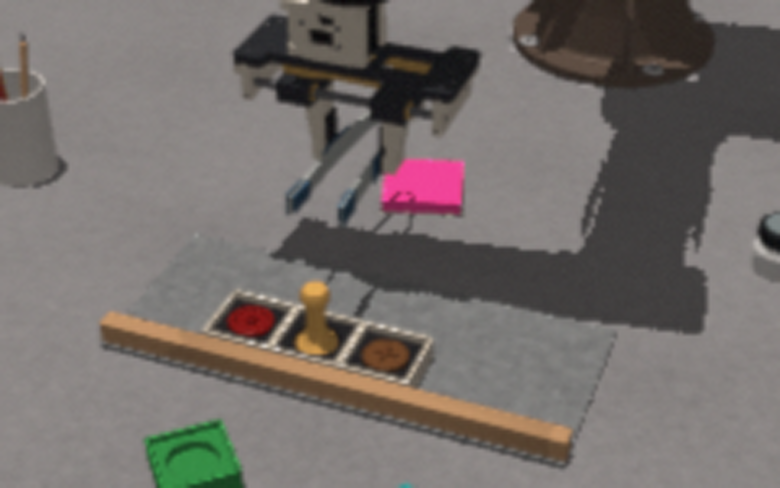

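View pics/side16.png

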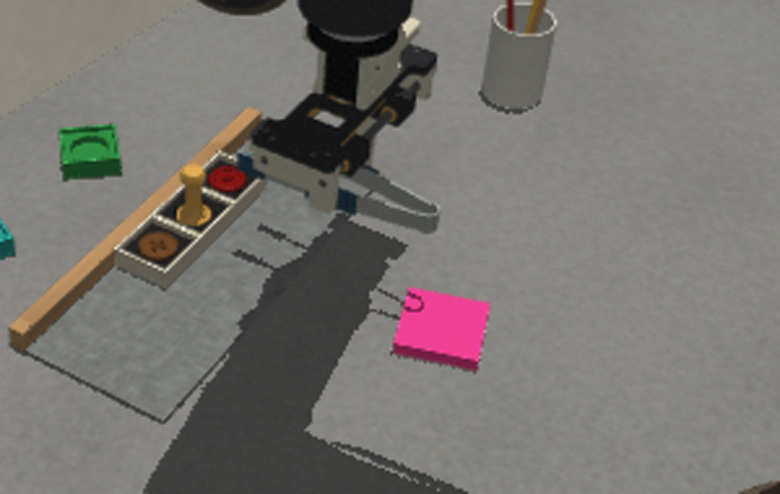

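The scene crop shows the tongs held level in the fingers, with blue tips at (298,195) and (345,205), and the closed row in front. The side crop shows the bow at (435,215), undisturbed. I'll measure where the tips really are.

```bash
cat > tips.py <<'E'
import sys
from bd import *
n=sys.argv[1]
D=np.load(f"pics/scene{n}_d.npy");p=cv2.imread(f"pics/scene{n}_full.png");P=cloud(cal("scene"),D)
d=P[...,:2]-F;U=d@u;V=d@v;Z=P[...,2]
t,R,s=pose();tb=b(t);tz=t[2]
# tips region in front of TCP
m=(U-tb[0]>0.045)&(U-tb[0]<0.105)&(abs(V-tb[1])<0.05)&(Z>tz+0.0)&(Z<tz+0.075)
nn,L,st,ce=cv2.connectedComponentsWithStats(m.astype(np.uint8))
for i in range(1,nn):
    if st[i,4]>12:
        k=L==i; print(ce[i].round(1),st[i,4],"du",(U[k]-tb[0]).min().round(4),(U[k]-tb[0]).max().round(4),"dv",np.percentile(V[k]-tb[1],[2,50,98]).round(4),"dz",np.percentile(Z[k]-tz,[2,50,98]).round(4))
        kk=k&(U-tb[0]>0.068); print("   tip part dv",np.percentile(V[kk]-tb[1],[2,50,98]).round(4),"dz",np.percentile(Z[kk]-tz,[2,98]).round(4))
E
python3 tips.py 16
python3 - <<'E'
from bd import *
f=np.load("pics/w16.npz");c={k:f[k] for k in f.files};P=cloud(c,f["D"]);t,R,s=pose()
T=(P-t)@R; m=(abs(T[...,1])<0.04)&(T[...,2]>-0.07)&(T[...,2]<0.0)&(T[...,0]>0.014)&(T[...,0]<0.12)&(np.arange(400)[:,None]<290)
q=T[m];print(len(q))
for a in np.arange(.015,.1,.01):
    k=(q[:,0]>=a)&(q[:,0]<a+.01)
    if k.sum()>3: print(a.round(3),"y",q[k,1].min().round(4),q[k,1].max().round(4),"top z",np.percentile(q[k,2],[3,50]).round(4))
E
```

```text
[292.5 188.6] 78 du 0.046 0.0983 dv [-0.0266 -0.0205 -0.0171] dz [0.0314 0.0437 0.0502]
   tip part dv [-0.0266 -0.0206 -0.0171] dz [0.0316 0.0504]
[307.4 192. ] 67 du 0.0452 0.0961 dv [0.0185 0.023  0.0257] dz [0.0305 0.0436 0.0502]
   tip part dv [0.0186 0.0234 0.0259] dz [0.0303 0.0501]
4811
0.015 y -0.0212 0.0217 top z [-0.0524 -0.049 ]
0.025 y -0.0204 0.0215 top z [-0.0513 -0.0484]
0.035 y -0.0174 0.018 top z [-0.0498 -0.0484]
0.045 y -0.0157 0.0165 top z [-0.0498 -0.0485]
0.055 y -0.0143 0.0149 top z [-0.0499 -0.0485]
0.065 y -0.0129 0.0135 top z [-0.0498 -0.0484]
0.075 y -0.0111 0.0118 top z [-0.0496 -0.0483]
0.085 y -0.0101 0.0108 top z [-0.0506 -0.0488]
0.095 y -0.004 0.0043 top z [-0.0509 -0.0494]
```

View pics/w16.png

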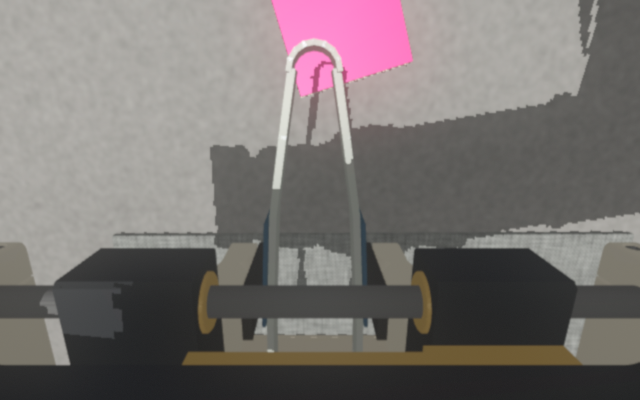

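The tongs are level (arm top at constant height along the bow). The tips' mid-point lies 80 mm ahead of the TCP, about 41 mm above it, opening about 36 mm. The target is TCP u=-0.110, v=-0.0245, z=0.005. First I line up in front of the row and lower to neck height.

Call:
{"method": "servo_tool", "body": {
  "grip": [-0.045,-0.045,-0.045,-0.045,-0.045,-0.045],
  "translation": [
    [0,0.01,0.01],
    [0,0.0195,0.03],
    [0,0.0195,0.05],
    [0,0.0195,0.06],
    [0,0.0195,0.065],
    [0,0.0195,0.065]
  ],
  "turn": [0,0,0,0,0,0]
}}

```text
time_s: 22.62
tcp_pos: [0.515, -0.0327, 0.005]
eef_rot: [-180.0, -0.1, -173.4]
contact_force: [0.2, -0.1, -0.4]
gripper_width: 0.0458
```

```bash
python3 bd.py;  python3 - <<'E'
from h import *
for n,(x,y,w,h) in dict(scene=(220,150,180,120)).items():
    p,D=capture(n);cv2.imwrite(f"pics/{n}17.png",cv2.resize(p[y:y+h,x:x+w],None,fx=780/w,fy=780/w,interpolation=cv2.INTER_CUBIC));np.save(f"pics/{n}17_d.npy",D);cv2.imwrite(f"pics/{n}17_full.png",p)
E
python3 tips.py 17; python3 - <<'E'
from bd import *
P=cloud(cal("scene"),np.load("pics/scene17_d.npy"));d=P[...,:2]-F;U=d@u;V=d@v;Z=P[...,2]
m=(Z>0.036)&(Z<0.056)&(U>-.05)&(U<-.005)&(V>-.05)&(V<.005);q=m;print("neck scene",m.sum(),"u",U[m].min().round(4),U[m].max().round(4),"v",np.percentile(V[m],[1,50,99]).round(4))
m=(Z>0.058)&(Z<0.08)&(U>-.055)&(U<0)&(V>-.055)&(V<.01);print("bulb scene",m.sum(),"u",U[m].min().round(4),U[m].max().round(4),"v",np.percentile(V[m],[1,50,99]).round(4))
E
```

```text
board [-0.1753 -0.0255] z 0.005 F u,v,z [ 0.1 -0.1 -0.4] yaw -173.39650296732177 t 22.6167
[299.7 209.7] 70 du 0.0456 0.097 dv [-0.0346 -0.0208 -0.0173] dz [0.0017 0.0427 0.0494]
   tip part dv [-0.0261 -0.0207 -0.0172] dz [0.031  0.0498]
[313.1 216. ] 81 du 0.045 0.0951 dv [-0.0005  0.0206  0.0255] dz [0.0003 0.0387 0.0491]
   tip part dv [0.0049 0.0215 0.0256] dz [0.0002 0.0493]
[320.  226.4] 13 du 0.0618 0.0926 dv [0.0321 0.0385 0.0472] dz [0.0001 0.0009 0.0034]
   tip part dv [0.0372 0.0404 0.0473] dz [0.0001 0.0035]
neck scene 35 u -0.0336 -0.0172 v [-0.0304 -0.0204 -0.0155]
bulb scene 68 u -0.036 -0.0153 v [-0.0337 -0.0203 -0.0122]
```

View pics/scene17.png

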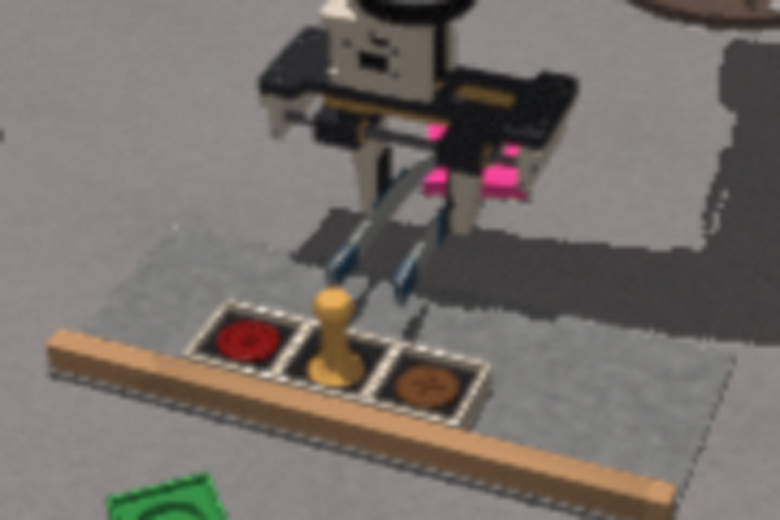

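The scene crop shows the tips (340,265) and (405,285) in front of the seal (335,330), at neck height and clear of the rims. Advancing 65 mm with 1.5 mm sideways trim.

Call:
{"method": "servo_tool", "body": {
  "grip": [-0.045,-0.045,-0.045,-0.045,-0.045,-0.045,-0.045,-0.045,-0.045,-0.045],
  "translation": [
    [-0.005,0.0015,0],
    [-0.014,0.0015,0],
    [-0.023,0.0015,0],
    [-0.032,0.0015,0],
    [-0.041,0.0015,0],
    [-0.05,0.0015,0],
    [-0.057,0.0015,0],
    [-0.062,0.0015,0],
    [-0.065,0.0015,0],
    [-0.065,0.0015,0]
  ],
  "turn": [0,0,0,0,0,0,0,0,0,0]
}}

```text
time_s: 23.5
tcp_pos: [0.5807, -0.023, 0.0054]
eef_rot: [-180.0, -0.0, -173.4]
contact_force: [-1.0, 0.7, -0.7]
gripper_width: 0.0459
```

```bash
python3 bd.py;  python3 - <<'E'
from h import *
for n,(x,y,w,h) in dict(scene=(220,150,180,120),side=(230,110,200,140)).items():
    p,D=capture(n);cv2.imwrite(f"pics/{n}18.png",cv2.resize(p[y:y+h,x:x+w],None,fx=780/w,fy=780/w,interpolation=cv2.INTER_CUBIC));np.save(f"pics/{n}18_d.npy",D);cv2.imwrite(f"pics/{n}18_full.png",p)
E
python3 tips.py 18
```

```text
board [-0.1088 -0.0236] z 0.0054 F u,v,z [-0.9  0.8 -0.7] yaw -173.36758982662894 t 23.5
[298.4 230.4] 624 du 0.0458 0.1047 dv [-0.0479  0.0054  0.0474] dz [0.0123 0.0209 0.0691]
   tip part dv [-0.0464  0.003   0.047 ] dz [0.0124 0.0695]
```

View pics/scene18.png

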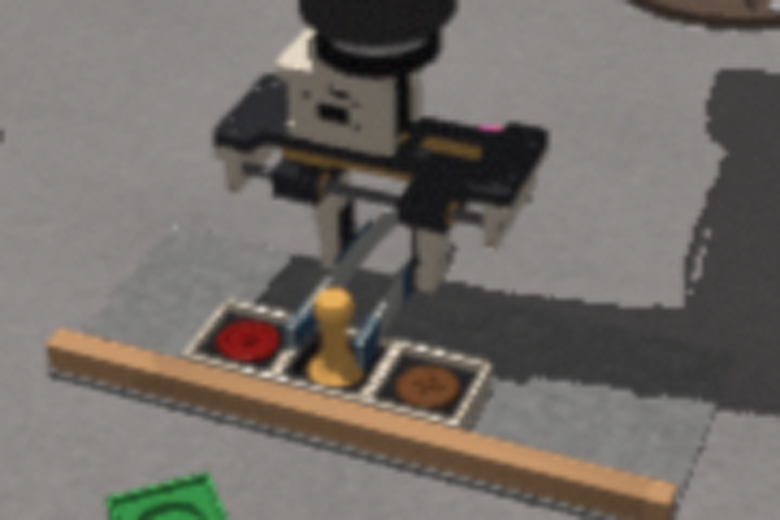

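View pics/side18.png

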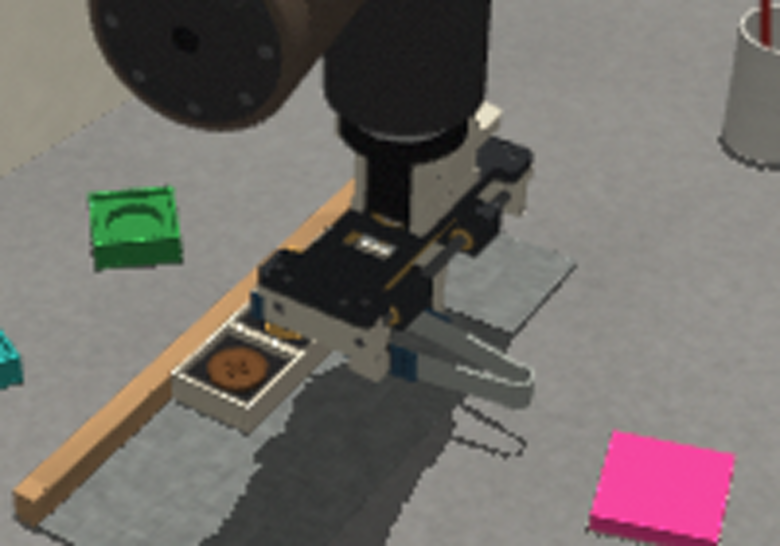

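The tips stand on either side of the neck in the scene crop ((300,325) and (370,335), neck at (333,330)). Closing gradually.

Call:
{"method": "servo_tool", "body": {
  "grip": [0.0,0.05,0.1,0.14,0.17,0.2,0.24,0.3,0.4,0.4],
  "translation": [
    [0,0,0],
    [0,0,0],
    [0,0,0],
    [0,0,0],
    [0,0,0],
    [0,0,0],
    [0,0,0],
    [0,0,0],
    [0,0,0],
    [0,0,0]
  ],
  "turn": [0,0,0,0,0,0,0,0,0,0],
  "newtons": 40
}}

```text
time_s: 24.43
tcp_pos: [0.5803, -0.0229, 0.0057]
eef_rot: [180.0, 0.0, -173.4]
contact_force: [-0.5, 1.3, 0.3]
gripper_width: 0.0344
```

Call:
{"method": "servo_tool", "body": {
  "grip": [0.4,0.4,0.4],
  "translation": [
    [0,0,0],
    [0,0,0],
    [0,0,0]
  ],
  "turn": [0,0,0]
}}

```text
time_s: 24.68
tcp_pos: [0.5804, -0.0229, 0.0057]
eef_rot: [180.0, 0.0, -173.4]
contact_force: [0.3, 0.5, -0.9]
gripper_width: 0.0345
```

```bash
python3 bd.py;  python3 - <<'E'
from h import *
for n,(x,y,w,h) in dict(scene=(250,180,110,80)).items():
    p,D=capture(n);cv2.imwrite(f"pics/{n}19.png",cv2.resize(p[y:y+h,x:x+w],None,fx=780/w,fy=780/w,interpolation=cv2.INTER_CUBIC))
E
```

```text
board [-0.1092 -0.0235] z 0.0057 F u,v,z [ 0.3  0.4 -0.9] yaw -173.35947431848138 t 24.6833
```

View pics/scene19.png

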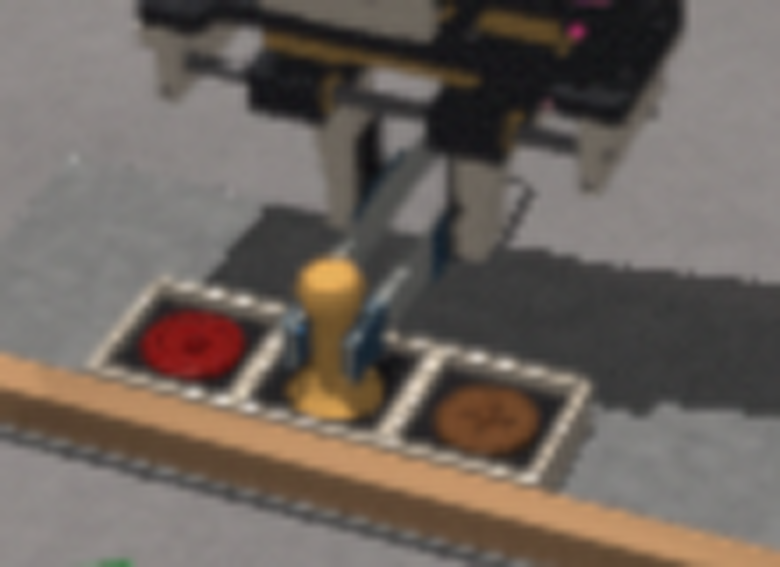

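Width stopped at 34.5 mm (35 expected with 16 mm between the tips), and the crop shows both tips on the neck at (295,335) and (365,340). Lifting straight up, slowly at first.

Call:
{"method": "servo_tool", "body": {
  "grip": [0.4,0.4,0.4,0.4,0.4,0.4,0.4,0.4,0.4,0.4],
  "translation": [
    [0,0,-0.002],
    [0,0,-0.005],
    [0,0,-0.009],
    [0,0,-0.014],
    [0,0,-0.02],
    [0,0,-0.027],
    [0,0,-0.034],
    [0,0,-0.041],
    [0,0,-0.048],
    [0,0,-0.055]
  ],
  "turn": [0,0,0,0,0,0,0,0,0,0]
}}

```text
time_s: 25.57
tcp_pos: [0.5804, -0.023, 0.0616]
eef_rot: [180.0, 0.0, -173.4]
contact_force: [0.7, -0.0, -2.4]
gripper_width: 0.0344
```

Call:
{"method": "servo_tool", "body": {
  "grip": [0.4,0.4,0.4,0.4,0.4,0.4,0.4,0.4,0.4,0.4],
  "translation": [
    [0,0,-0.01],
    [0,0,-0.02],
    [0,0,-0.03],
    [0,0,-0.04],
    [0,0,-0.048],
    [0,0,-0.055],
    [0,0,-0.06],
    [0,0,-0.063],
    [0,0,-0.065],
    [0,0,-0.065]
  ],
  "turn": [0,0,0,0,0,0,0,0,0,0]
}}

```text
time_s: 26.4
tcp_pos: [0.5803, -0.023, 0.1258]
eef_rot: [180.0, 0.0, -173.4]
contact_force: [-0.5, 0.4, -2.1]
gripper_width: 0.0342
```

```bash
python3 bd.py;  python3 - <<'E'
from bd import *
for n,(x,y,w,h) in dict(scene=(220,140,180,130),side=(200,70,240,180)).items():
    p,D=capture(n);cv2.imwrite(f"pics/{n}20.png",cv2.resize(p[y:y+h,x:x+w],None,fx=780/w,fy=780/w,interpolation=cv2.INTER_CUBIC))
    P=cloud(cal(n),D);hs=cv2.cvtColor(p,cv2.COLOR_BGR2HSV);d=P[...,:2]-F;U=d@u;V=d@v;Z=P[...,2]
    m=(cv2.inRange(hs,(12,90,80),(26,255,255))>0)&(abs(U+.03)<.03)&(abs(V+.0235)<.03)&(Z>.05)&(Z<.25)
    q=Z[m];print(n,m.sum(),"z",np.percentile(q,[0,1,99,100]).round(4) if m.any() else "")
    if m.any():
        lo=m&(Z<q.min()+.012);hi=m&(Z>q.max()-.015);print(" foot",U[lo].mean().round(4),V[lo].mean().round(4)," bulb",U[hi].mean().round(4),V[hi].mean().round(4))
E
```

```text
board [-0.1093 -0.0235] z 0.1258 F u,v,z [-0.4  0.5 -2.1] yaw -173.36497921951084 t 26.4
scene 199 z [0.1347 0.1361 0.196  0.1963]
 foot -0.0193 -0.0215  bulb -0.0224 -0.0229
side 82 z [0.133  0.1351 0.1534 0.1579]
 foot -0.0332 -0.0138  bulb -0.0312 -0.0145
```

View pics/scene20.png

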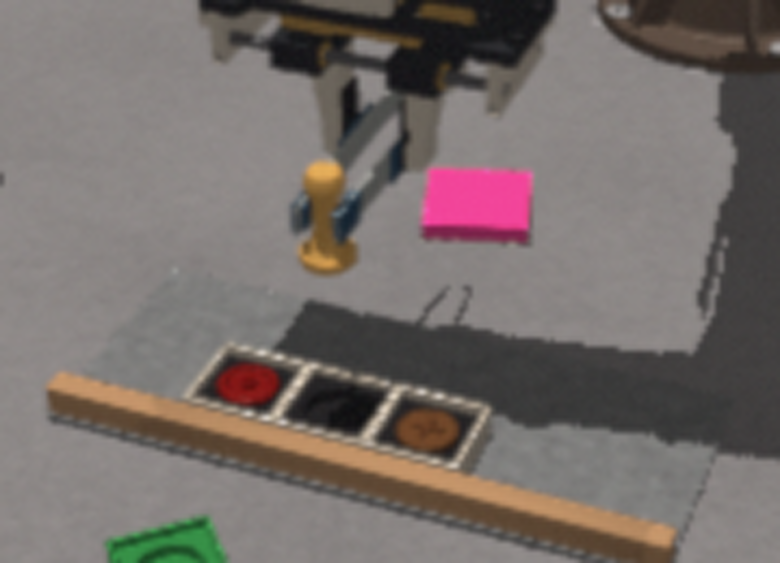

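View pics/side20.png

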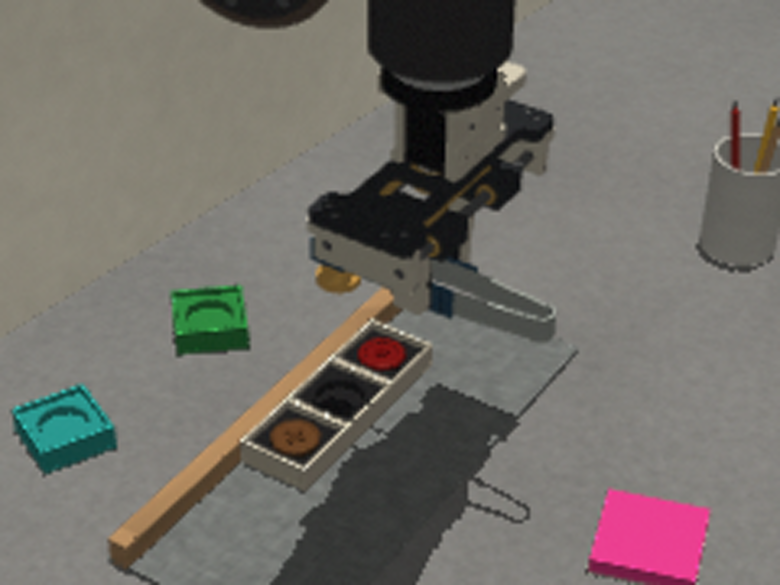

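Both views show the seal held upright (foot (327,255), bulb (323,175) in the scene crop) about 118 mm above where it stood. The empty recess lies below it in the closed row. I'll hold half a second, recheck the row and the hold, then hand in.

Call:
{"method": "servo_tool", "body": {
  "grip": [0.4,0.4,0.4,0.4,0.4,0.4],
  "translation": [
    [0,0,0],
    [0,0,0],
    [0,0,0],
    [0,0,0],
    [0,0,0],
    [0,0,0]
  ],
  "turn": [0,0,0,0,0,0]
}}

```text
time_s: 27.0
tcp_pos: [0.5803, -0.023, 0.1256]
eef_rot: [-180.0, -0.0, -173.4]
contact_force: [0.1, 0.1, -1.7]
gripper_width: 0.0343
```

```bash
python3 bd.py; python3 - <<'E'
from bd import *
p,D=capture("scene");P=cloud(cal("scene"),D);hs=cv2.cvtColor(p,cv2.COLOR_BGR2HSV);d=P[...,:2]-F;U=d@u;V=d@v;Z=P[...,2]
m=(cv2.inRange(hs,(12,90,80),(26,255,255))>0)&(abs(U+.03)<.03)&(abs(V+.0235)<.03)&(Z>.05)&(Z<.25);print("seal z",Z[m].min(),Z[m].max())
for n in("scene","side"):
    if n=="side": p,D=capture(n);P=cloud(cal(n),D);d=P[...,:2]-F;U=d@u;V=d@v;Z=P[...,2]
    m=(Z>.023)&(Z<.034)&(U>-.08)&(U<-.006)&(abs(V)<.15);print(n,"row v",np.percentile(V[m],[.5,99.5]).round(4),"u",np.percentile(U[m],[.5]).round(4))
    for a,c in((-.11,-.056),(-.05,.004),(.01,.064)):
        k=m&(V>a)&(V<c)&(U<-.045);print("  near edge u",np.percentile(U[k],3).round(4),k.sum())
E
```

```text
board [-0.1093 -0.0236] z 0.1256 F u,v,z [ 0.1  0.1 -1.7] yaw -173.36655468309027 t 27.0
seal z 0.1350294065214387 0.19666104231985038
scene row v [-0.1131  0.0667] u [-0.0596]
  near edge u -0.0583 30
  near edge u -0.0583 43
  near edge u -0.0596 35
side row v [-0.1122  0.0702] u [-0.0597]
  near edge u -0.0589 44
  near edge u -0.0596 51
  near edge u -0.0596 41
```

```bash
python3 -c "
from plant import order
print(order.close_job())"
```

```text
the job is handed in; nothing more can be done
None
```

I pushed the medal and wax trays flush against the ledge and up tight on either side of the seal's tray. I then picked up the tongs, closed their tips on the seal's neck and lifted it about 118 mm. The job was handed in at about 27 s with the seal still held.

**Last checks**
- **Row:** it measured about 180 mm long (182 mm from the side view) for three 60 mm trays, with the near edges within about 1.3 mm of one line and flush to the ledge.
- **Seal:** it looked upright and steady, foot at z 0.135 m and bulb top at 0.197 m. The gripper held at 34.3 mm and measured a 1.7 to 2.1 N load.
- **Other objects:** the notes, cup, look-alike trays and ledge looked unmoved in the last pictures. The magnifier and film tin were never approached, but I took no final measurement of them.

**What disagreed:** the finger ends sit about 34 mm short of the reported TCP. My first push of the medal tray therefore passed over its rim without touching anything. I measured the offset in two views, allowed for it from then on and repeated the push. One picture was taken twice because a move with 11 rows was refused.

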